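Fetch the gearbox cover from behind the workshop cans

TASK

The aluminium cover plate is hemmed in by the red can, the yellow bottle and the blue tin: first set all three aside, standing on the green side mat, before you take the plate. Then pick up the plate by its black handle and lower it over the two dowel pins of the grey gearbox until it sits flush, and only after that put each container back upright on the middle of the round pad of its own colour. Never tip a container over.

Things in the scene. Friction and masses are not known exactly. Their poses are not given: they have to be found in the camera images.
- red_can: Red aerosol can with an upright round body of diameter 50 mm up to 100 mm, then a shoulder and a red cap 34 mm wide up to 128 mm. 0.13 to 0.25 kg. Origin: centre of its underside, z up. Grip it across the straight body, e.g. 80 mm above the underside. Stands on the red pad at the start.
- yellow_bottle: Yellow oil bottle (closed), straight round body of diameter 50 mm up to 95 mm, then a cone with a nozzle cap up to 125 mm. 0.14 to 0.28 kg. Origin: centre of its underside, z up. Grip it across the straight body, e.g. 80 mm above the underside. Stands on the yellow pad at the start.
- blue_tin: Blue tin, a plain upright cylinder of diameter 50 mm, 112 mm high (113 mm with the blue disc on its lid). 0.15 to 0.31 kg. Origin: centre of its underside, z up. Grip it across the body, e.g. 80 mm above the underside. Stands on the blue pad at the start.
- cover_plate: Aluminium plate 110 (x) x 44 (y) x 8 mm, 0.18 kg, flat on the tray between the containers. Two 12 mm through holes at x = -40 and +40 mm, y = 0. Black handle bar in the middle, 40 (x) x 16 (y) mm, from 8 to 40 mm above the underside: grip it along y, 30 mm above the underside (lower, the fingertips touch the plate). Same after half a turn. Origin: centre of its underside, z up.
- red_pad: Round red pad, diameter 66 mm, 3 mm thick, fixed on the 6 mm plywood tray: the red can's own place. Origin: centre of its underside; its top is 3 mm above.
- yellow_pad: Round yellow pad, diameter 66 mm, 3 mm thick, fixed on the tray: the yellow bottle's own place. Origin: centre of its underside; its top is 3 mm above.
- blue_pad: Round blue pad, diameter 66 mm, 3 mm thick, fixed on the tray: the blue tin's own place. Origin: centre of its underside; its top is 3 mm above.
- side_mat: Empty green mat, 230 (x) x 120 (y) x 4 mm, fixed on the table to the left or to the right of the tray: the area for what is set aside. It holds the three containers in a row along its x, 75 mm apart. Origin: centre of its underside; its top is 4 mm above.
- gearbox: Grey housing fixed on the table, other side of the tray from the mat. Flat open top face 120 (x) x 54 (y) mm, 60 mm up; on it two brass dowel pins, diameter 10 mm, 14 mm high (last 6 mm tapered), at x = -40 and +40 mm, y = 0. Foot 150 x 90 mm; shaft stub to y = +67 mm, 32 mm up. Origin: centre of its underside, z up. Flush: plate underside 60 mm above origin, pins 6 mm proud.
Things that resemble listed ones, but are neither listed nor needed, are in the scene too. What is meant by the blue_tin is not pink, and is the larger of those in its own colour. Of the things shaped like the red_can, the red one is meant.

How it is judged:
On the way, in this order (a step that is already met when the one before it is completed fails the run):
1. all three containers stand released on the green side mat, the cover plate not yet taken (moved less than 30 mm) (x of red_can in the frame of side_mat between -0.11 and 0.11 m and y of red_can in the frame of side_mat between -0.055 and 0.055 m and z of red_can in the frame of side_mat between 0 and 0.008 m and angle between each of red_can, yellow_bottle, blue_tin's own z axis and vertical below 0.1 rad and linear speed of each of red_can, yellow_bottle, blue_tin below 0.03 m/s and contact force between the fingers and red_can below 0.3 N and x of yellow_bottle in the frame of side_mat between -0.11 and 0.11 m and y of yellow_bottle in the frame of side_mat between -0.055 and 0.055 m and z of yellow_bottle in the frame of side_mat between 0 and 0.008 m and contact force between the fingers and yellow_bottle below 0.3 N and x of blue_tin in the frame of side_mat between -0.11 and 0.11 m and y of blue_tin in the frame of side_mat between -0.055 and 0.055 m and z of blue_tin in the frame of side_mat between 0 and 0.008 m and contact force between the fingers and blue_tin below 0.3 N and distance of cover_plate from where it was at the start of the episode below 0.03 m), for 0.2 s.
2. the cover plate is flush on the gearbox over both pins and released, while the containers still stand on the side mat (horizontal distance between cover_plate and gearbox below 0.004 m and z of cover_plate in the frame of gearbox between 0.057 and 0.063 m and angle between the x axis of cover_plate and the x axis of gearbox, either way round below 0.06 rad and angle between cover_plate's own z axis and vertical below 0.05 rad and linear speed of each of cover_plate, red_can, yellow_bottle, blue_tin below 0.03 m/s and contact force between the fingers and cover_plate below 0.3 N and x of red_can in the frame of side_mat between -0.11 and 0.11 m and y of red_can in the frame of side_mat between -0.055 and 0.055 m and z of red_can in the frame of side_mat between 0 and 0.008 m and angle between each of red_can, yellow_bottle, blue_tin's own z axis and vertical below 0.1 rad and contact force between the fingers and red_can below 0.3 N and x of yellow_bottle in the frame of side_mat between -0.11 and 0.11 m and y of yellow_bottle in the frame of side_mat between -0.055 and 0.055 m and z of yellow_bottle in the frame of side_mat between 0 and 0.008 m and contact force between the fingers and yellow_bottle below 0.3 N and x of blue_tin in the frame of side_mat between -0.11 and 0.11 m and y of blue_tin in the frame of side_mat between -0.055 and 0.055 m and z of blue_tin in the frame of side_mat between 0 and 0.008 m and contact force between the fingers and blue_tin below 0.3 N), for 0.2 s.
At the end, for the whole second after the job is handed in: The cover plate lies flush on the gearbox over both dowel pins (centre within 4 mm, underside within 3 mm of the top face, in line within 0.06 rad), and the red can, yellow bottle and blue tin stand upright on the pads of their own colour, centres within 12 mm, all released and at rest (horizontal distance between cover_plate and gearbox below 0.004 m and z of cover_plate in the frame of gearbox between 0.057 and 0.063 m and angle between the x axis of cover_plate and the x axis of gearbox, either way round below 0.06 rad and angle between cover_plate's own z axis and vertical below 0.05 rad and linear speed of each of cover_plate, red_can, yellow_bottle, blue_tin below 0.03 m/s and contact force between the fingers and cover_plate below 0.3 N and horizontal distance between red_can and red_pad below 0.012 m and z of red_can in the frame of red_pad between 0 and 0.007 m and angle between each of red_can, yellow_bottle, blue_tin's own z axis and vertical below 0.1 rad and contact force between the fingers and red_can below 0.3 N and horizontal distance between yellow_bottle and yellow_pad below 0.012 m and z of yellow_bottle in the frame of yellow_pad between 0 and 0.007 m and contact force between the fingers and yellow_bottle below 0.3 N and horizontal distance between blue_tin and blue_pad below 0.012 m and z of blue_tin in the frame of blue_pad between 0 and 0.007 m and contact force between the fingers and blue_tin below 0.3 N); the robot touches nothing.
It fails at once if a container is tipped over (leans more than 0.6 rad) (angle between any of red_can, yellow_bottle, blue_tin's own z axis and vertical above 0.6 rad).
It also fails if it takes over 144 s, if anything falls off the work surface, if the arm or the gripper's body presses on something with over 40 N, if the wrist force passes 120 N, or if a joint passes its speed limit or range.

ROBOT

A 7-joint arm with a two-finger parallel gripper is mounted at the origin on the work surface. World frame = base frame: x ahead of the robot, y to its left, z up, the work surface at z = 0. Lengths are in m, angles in rad, forces in N, time in s.
With the tool pointing down it reaches from about 0.4 to 0.85 m from the base axis. Payload 4.5 kg.
Tool frame: the origin (TCP) lies on the centre line of the jaws, within the pads' length; the fingertips stand 25 mm ahead of it and the grasp point (between the pads) lies 6 mm ahead of it; z points along the fingers, y is the direction in which the jaws open and shut (so a half turn about z gives the same grasp; the last joint's range is limited). The gripper opens to 85 mm and grips with 20 to 120 N. Pads are 22 mm wide; open, the fingers measure 114 mm over their backs; the gripper's body (76 mm by 85 mm) begins 54 mm behind the grasp point. The pads swing forward as they close: fully open they stand 13 mm farther back than shut.
Start: joints at [1.324, 0.689, -0.195, 1.565, 0.157, 0.902, -0.215], TCP at [0.173, -0.601, 0.256] pointing down, gripper open.
Joint ranges: [-3.01, 3.01], [-0.46, 2.08], [-1.47, 1.51], [0.13, 2.56], [-1, 4.14], [0.04, 2.09], [-2.66, 2.66]. Speed limits (rad/s): [2.57, 2.57, 3.14, 3.14, 3.14, 3.14, 3.14].

INTERFACE

Orientations are given as a 3x3 rotation matrix whose columns are the frame's x, y, z axes.
In Python, from rig import * gives the robot as it stands.
- The arm moves only by the tool arm_command, never from a script. Its argument "motion" is a list of rows, each a list of 5 numbers: the finger opening in mm, from 0 to 85.4, then the shift along the tool's x, y, z in mm, then the turn about the tool's z in rad. A call has 1 to 20 rows; each row is the pose to reach, as a shift and turn from the pose measured when the call began, along the tool's axes at that moment; what a row does not reach only later rows make up. A row lasts 1/12 s, in which the tool goes at most 41.7 mm and 7.16 degrees, less where a joint would pass 70% of its speed; a pose out of reach is approached as far as the arm can. A call with a gripper value outside its range is refused whole. The fingers move at their own pace and stop on an object; "grip_force" is the grip in N (left out, the last holds). Time passes only in rows, so rows that repeat a pose let the fingers close. It gives the time, the measured TCP pose, the force and the opening at its end, in the units of the state.
- get_state(): the state, without advancing time (a new reading comes with each control period).
- capture(name): name is "scene" or "top" or "wrist"; returns a dict with "color" (400x640x3 uint8, red, green, blue), "range_z" (400x640 float32, m along the optical axis (not along the pixel's ray), 0 where there is no reading), "fx", "fy", "cx", "cy" (pixels), "k1" (the pictures are not rectified: a ray, as slopes to the right and down, at radius r is drawn at 1 + k1 r^2 times it, then the intrinsics apply), "origin" and "rotation" of the camera in the world; the wrist camera has in their place "mount" (4x4, takes a point from camera to tool coordinates, whose origin is the TCP and whose axes are the flange's). Camera axes: x right, y down, z forward; pixel columns grow to the right and rows downward; lengths in m; the calibration is good to about 2 mm. A picture is of the moment at which its call begins: read the wrist's pose just before it.
- finish_job(): hands the job in, once; it reports no verdict.
The state is a dict: "time": time; "joint_positions": joint angles; "joint_velocities": joint speeds; "joint_efforts": joint torques, N m; "tcp_pos": TCP position; "eef_rot": TCP orientation; "contact_force": force on the tool from outside, world axes, zero at the start; "moment": the same for the moment, N m; "gripper_width": opening from 0.0 (shut) to 1.0 (fully open).
Only numpy, scipy, OpenCV 4.12 (cv2) and the standard library are available. Lean on these libraries where they do the work, as an engineer would, in place of code of your own. Each camera call takes 0.05 s, during which the arm holds its last target.

## Working session

There is one attempt and no reset: what is moved stays moved. The work goes in short steps, Python scripts to look and compute and a tool call to move; the robot and the scene stay as the last step left them, time stands still between calls to the robot, and variables do not carry over. Pictures are saved under pics/ and viewed, and the job is handed in when it is done.

Besides the shell and the picture viewer there is one more tool, called after "Request:" by a JSON object that holds its "fn" and its "kwargs", one argument or row to a line. arm_command: Moves the arm, as the interface text tells. Its arguments: {"type":"object","properties":{"motion":{"type":"array"},"grip_force":{"type":"number"}},"required":["motion"]}

```bash
ls; mkdir -p pics; cat > h.py <<'E'
from rig import *
import numpy as np, cv2
def save(n,im): cv2.imwrite('pics/'+n+'.png',cv2.cvtColor(im,cv2.COLOR_RGB2BGR))
E
python3 - <<'E'
from h import *
s=get_state()
print({k:np.round(v,3).tolist() for k,v in s.items()})
for n in ['scene','top','wrist']:
    c=capture(n); save(n+'0',c['color']); np.savez(n+'0.npz',**c)
    print(n,{k:np.round(v,4).tolist() for k,v in c.items() if k not in('color','range_z')})
E
```

```text
pics
{'time': 0.0, 'joint_positions': [1.324, 0.69, -0.195, 1.566, 0.157, 0.903, -0.215], 'joint_velocities': [0.0, 0.0, 0.0, -0.001, 0.0, -0.001, 0.001], 'joint_efforts': [-0.0, -53.962, -1.267, -15.855, 0.009, 0.009, -0.0], 'tcp_pos': [0.173, -0.6, 0.255], 'eef_rot': [[0.961, 0.277, -0.001], [0.277, -0.961, 0.002], [-0.0, -0.002, -1.0]], 'contact_force': [0.167, -0.026, -0.287], 'moment': [0.021, 0.011, -0.007], 'gripper_width': 1.0}
scene {'fx': 457.5448, 'fy': 457.5448, 'cx': 310.6448, 'cy': 197.8897, 'k1': -0.0054, 'origin': [0.8646, -0.4914, 0.8353], 'rotation': [[0.839, 0.4523, -0.3024], [0.5438, -0.6817, 0.4894], [0.0152, -0.5751, -0.8179]]}
top {'fx': 369.5876, 'fy': 369.5876, 'cx': 320.4187, 'cy': 198.093, 'k1': -0.0205, 'origin': [0.4763, -0.0139, 0.8836], 'rotation': [[-0.0284, -0.9915, 0.127], [-0.9996, 0.0283, -0.0024], [-0.0012, -0.1271, -0.9919]]}
wrist {'fx': 296.5589, 'fy': 296.5589, 'cx': 317.7227, 'cy': 194.7063, 'k1': -0.0084, 'mount': [[-0.0001, -0.9589, -0.2838, 0.0719], [1.0, 0.0002, -0.001, 0.0], [0.0011, -0.2838, 0.9589, -0.1164], [0.0, 0.0, 0.0, 1.0]]}
```

View pics/top0.png

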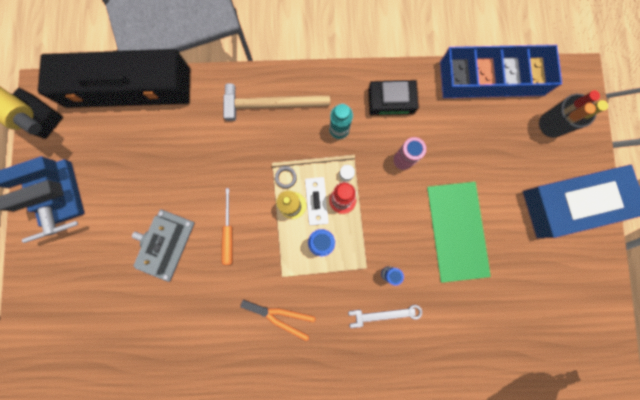

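View pics/scene0.png

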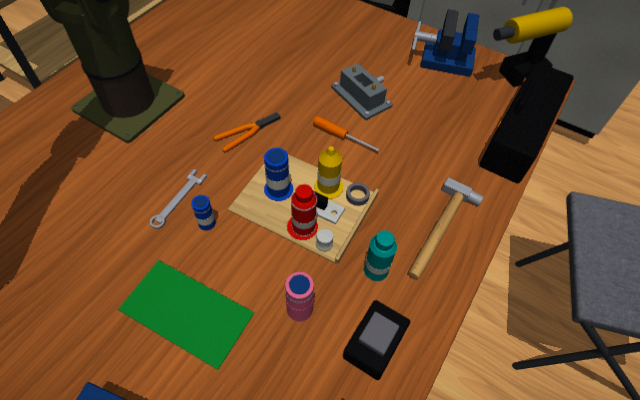

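The top view shows three blue candidates: the large tin on the tray (321,243), a small blue tin (393,275), and a pink can with a blue lid (411,152). I take the one on the tray, since it is the larger blue one, stands on the blue pad and isn't pink. For the red can, the red one at (344,197) fits; the same-shaped teal one at (341,120) does not. Next I enlarge the image to confirm this and measure positions.

```bash
cat >> h.py <<'E'
def cam(c,name,s=None):
    K=np.array([[c['fx'],0,c['cx']],[0,c['fy'],c['cy']],[0,0,1.]])
    D=np.array([float(c['k1']),0,0,0,0])
    if name=='wrist':
        M=np.array(c['mount']); R=np.array(s['eef_rot'])@M[:3,:3]; o=np.array(s['tcp_pos'])+np.array(s['eef_rot'])@M[:3,3]
    else: R=np.array(c['rotation']); o=np.array(c['origin'])
    return K,D,R,o
def undist(uv,C):
    # forward model is x_d = x(1+k1 r^2) = OpenCV's
    return cv2.undistortPoints(np.array(uv,float).reshape(-1,1,2),C[0],C[1]).reshape(-1,2)
def onplane(uv,z,C):
    p=undist(uv,C); d=np.c_[p,np.ones(len(p))]@C[2].T
    return C[3]+d*((z-C[3][2])/d[:,2])[:,None]
def cloud(c,C):
    h,w=c['range_z'].shape; v,u=np.mgrid[:h,:w]
    p=undist(np.c_[u.ravel(),v.ravel()],C); P=np.c_[p,np.ones(len(p))]*np.array(c['range_z']).reshape(-1,1)
    return (P@C[2].T+C[3]).reshape(h,w,3)
def proj(X,C):
    X=np.atleast_2d(X); rv=cv2.Rodrigues(C[2].T)[0]; t=-C[2].T@C[3]
    return cv2.projectPoints(X.astype(float),rv,t,C[0],C[1])[0].reshape(-1,2)
def mask(col,lo,hi):
    return cv2.inRange(cv2.cvtColor(col,cv2.COLOR_RGB2HSV),np.array(lo),np.array(hi))
E
python3 - <<'E'
from h import *
t=np.load('top0.npz'); s=np.load('scene0.npz')
a=cv2.resize(t['color'][130:300,110:510],None,fx=2,fy=2,interpolation=cv2.INTER_CUBIC)
save('crop_top0',a)
a=cv2.resize(s['color'][130:270,180:400],None,fx=3.5,fy=3.5,interpolation=cv2.INTER_CUBIC)
save('crop_sc0',a)
for n,c in(('top',t),('scene',s)):
    C=cam(c,n); P=cloud(c,C); col=c['color']
    for nm,lo,hi in [('red',(0,150,90),(6,255,255)),('yel',(22,130,90),(32,255,255)),('blue',(105,150,60),(125,255,255)),('green',(55,150,60),(75,255,255))]:
        m=mask(col,lo,hi); k,l,st,ce=cv2.connectedComponentsWithStats(m)
        for i in range(1,k):
            if st[i,4]<60: continue
            pz=P[l==i]; 
            print(n,nm,np.round(ce[i]),st[i,4],'zmax',pz[:,2].max().round(3),'med',np.round(np.median(pz,0),3))
    # table depth check
    print('table z', P[330:340,100:110,2].mean() if n=='top' else 0)
E
```

```text
top red [588.  98.] 199 zmax 0.884 med [ 0.77  -0.591  0.145]
top red [344. 193.] 341 zmax 0.884 med [ 0.582 -0.065  0.134]
top red [342. 208.] 75 zmax 0.011 med [ 0.56  -0.066  0.008]
top yel [ 11. 108.] 671 zmax 0.884 med [0.767 0.602 0.185]
top yel [601. 106.] 91 zmax 0.884 med [ 0.75  -0.61   0.149]
top yel [288. 202.] 418 zmax 0.136 med [0.568 0.052 0.112]
top blue [501.  71.] 3271 zmax 0.884 med [ 0.879 -0.458  0.045]
top blue [414. 148.] 87 zmax 0.114 med [ 0.677 -0.22   0.112]
top blue [ 22. 170.] 353 zmax 0.884 med [0.651 0.618 0.122]
top blue [589. 200.] 2096 zmax 0.884 med [ 0.56  -0.612  0.069]
top blue [ 67. 184.] 81 zmax 0.032 med [0.637 0.583 0.029]
top blue [ 68. 209.] 208 zmax 0.048 med [0.575 0.577 0.029]
top blue [321. 242.] 428 zmax 0.124 med [ 0.483 -0.014  0.12 ]
top blue [394. 276.] 163 zmax 0.884 med [ 0.407 -0.167  0.082]
table z -0.001203083512375469
scene red [304. 197.] 420 zmax 0.835 med [ 0.591 -0.074  0.128]
scene red [299. 231.] 204 zmax 0.029 med [ 0.589 -0.087  0.01 ]
scene yel [543.  21.] 1172 zmax 0.835 med [0.809 0.651 0.188]
scene yel [330. 163.] 535 zmax 0.136 med [0.58  0.042 0.108]
scene yel [328. 190.] 301 zmax 0.835 med [0.588 0.035 0.011]
scene blue [472.  27.] 293 zmax 0.125 med [0.654 0.625 0.122]
scene blue [457.  39.] 107 zmax 0.12 med [0.63  0.616 0.079]
scene blue [450.  59.] 375 zmax 0.1 med [0.638 0.588 0.029]
scene blue [276. 159.] 441 zmax 0.835 med [ 0.489 -0.022  0.122]
scene blue [277. 175.] 176 zmax 0.1 med [ 0.499 -0.035  0.085]
scene blue [279. 193.] 286 zmax 0.036 med [ 0.499 -0.034  0.011]
scene blue [201. 206.] 330 zmax 0.835 med [ 0.413 -0.176  0.081]
scene blue [299. 284.] 288 zmax 0.835 med [ 0.679 -0.221  0.113]
scene blue [ 96. 394.] 442 zmax 0.835 med [ 0.503 -0.532  0.07 ]
scene green [187. 313.] 7309 zmax 0.835 med [ 0.509 -0.346  0.005]
table z 0
```

View pics/crop_top0.png

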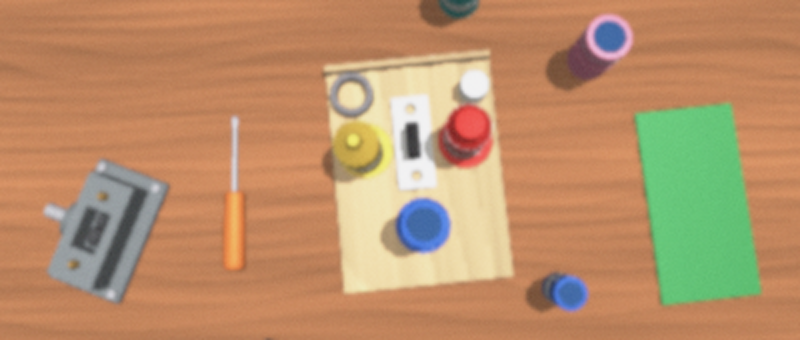

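View pics/crop_sc0.png

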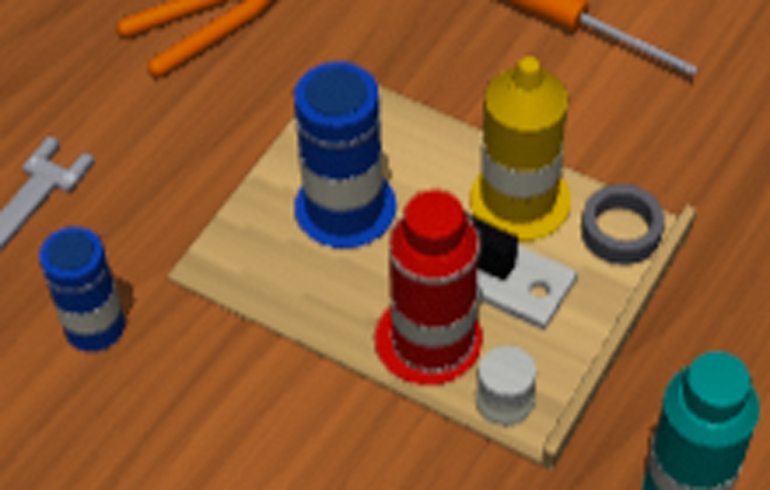

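Both crops confirm the targets: red can, yellow bottle and large blue tin stand on their own-colour pads around the plate, and the small blue tin and pink can are outside the tray. Now I take precise positions.

```bash
cat > m1.py <<'E'
from h import *
t=np.load('top0.npz'); s=np.load('scene0.npz')
for n,c in(('top',t),('scene',s)):
    C=cam(c,n); P=cloud(c,C)
    for nm,xy,ztop in[('red cap',(0.585,-0.066),.137),('blue',(0.485,-0.016),.122),('yel nozzle',(0.57,.05),.134)]:
        m=(abs(P[...,2]-ztop)<.006)&(np.hypot(P[...,0]-xy[0],P[...,1]-xy[1])<.045)
        v,u=np.nonzero(m); q=onplane([[u.mean(),v.mean()]],ztop,C)[0]
        (cc,r)=cv2.minEnclosingCircle(P[m][:,:2].astype(np.float32))
        print(n,nm,m.sum(),'px',u.mean().round(1),v.mean().round(1),'centroid on plane',q.round(4),'encl',np.round(cc,4),round(r,4),'zmed',np.median(P[m][:,2]).round(4))
    # mat
    m=mask(c['color'],(50,120,50),(75,255,255)); k,l,st,ce=cv2.connectedComponentsWithStats(m); i=1+st[1:,4].argmax()
    cn=max(cv2.findContours((l==i).astype(np.uint8),cv2.RETR_EXTERNAL,cv2.CHAIN_APPROX_NONE)[0],key=cv2.contourArea)
    q=onplane(cn.reshape(-1,2),.004,C)[:,:2].astype(np.float32)
    print(n,'mat',cv2.minAreaRect(q*1000))
    # handle : black pixels
    hsv=cv2.cvtColor(c['color'],cv2.COLOR_RGB2HSV)
    near=np.hypot(P[...,0]-.575,P[...,1]+.008)<.045
    m=(hsv[...,2]<40)&near&(P[...,2]>.03)&(P[...,2]<.06)
    v,u=np.nonzero(m); print(n,'handle',m.sum(),onplane([[u.mean(),v.mean()]],.046,C).round(4), 'px',u.mean(),v.mean(), cv2.minAreaRect((onplane(np.c_[u,v],.046,C)[:,:2]*1000).astype(np.float32)),np.median(P[m][:,2]))
    m=(hsv[...,1]<40)&(hsv[...,2]>120)&(np.hypot(P[...,0]-.575,P[...,1]+.008)<.075)&(P[...,2]<.025)&(P[...,2]>.008)
    m=m.astype(np.uint8); k,l,st,ce=cv2.connectedComponentsWithStats(m)
    for i in range(1,k):
        if st[i,4]>40:
            v,u=np.nonzero(l==i); print(n,'plate comp',st[i,4],ce[i],cv2.minAreaRect((onplane(np.c_[u,v],.014,C)[:,:2]*1000).astype(np.float32)))
    # gearbox top
    m=(abs(P[...,2]-.06)<.007)&(hsv[...,1]<60)&(P[...,1]>.2)&(P[...,1]<.42)&(P[...,0]>.35)&(P[...,0]<.62)
    m=m.astype(np.uint8); k,l,st,ce=cv2.connectedComponentsWithStats(m)
    for i in range(1,k):
        if st[i,4]>40:
            v,u=np.nonzero(l==i); print(n,'gb comp',st[i,4],ce[i],cv2.minAreaRect((onplane(np.c_[u,v],.06,C)[:,:2]*1000).astype(np.float32)),np.median(P[l==i][:,2]))
    # brass
    m=mask(c['color'],(8,80,60),(30,255,255))&((P[...,1]>.2)&(P[...,1]<.42)&(P[...,0]>.38)&(P[...,0]<.60)&(P[...,2]>.05)).astype(np.uint8)*255
    k,l,st,ce=cv2.connectedComponentsWithStats(m)
    for i in range(1,k):
        if st[i,4]>3: print(n,'pin',st[i],ce[i],onplane([ce[i]],.07,C).round(4))
E
python3 m1.py
```

```text
top red cap 209 px 344.8 191.7 centroid on plane [ 0.5837 -0.0658  0.137 ] encl [ 0.5844 -0.0662] 0.0169 zmed 0.1356
top blue 458 px 321.8 242.3 centroid on plane [ 0.4826 -0.0161  0.122 ] encl [ 0.4829 -0.0162] 0.0249 zmed 0.1204
top yel nozzle 38 px 286.4 200.3 centroid on plane [0.5699 0.0538 0.134 ] encl [0.5699 0.0541] 0.0072 zmed 0.1322
top mat ((500.5561828613281, -341.3115234375), (220.48764038085938, 111.41946411132812), 4.448252201080322)m1.py:19: RuntimeWarning: Mean of empty slice.
  v,u=np.nonzero(m); print(n,'handle',m.sum(),onplane([[u.mean(),v.mean()]],.046,C).round(4), 'px',u.mean(),v.mean(), cv2.minAreaRect((onplane(np.c_[u,v],.046,C)[:,:2]*1000).astype(np.float32)),np.median(P[m][:,2]))
  ret = ret.dtype.type(ret / rcount)
Traceback (most recent call last):
  File "m1.py", line 19, in <module>
    v,u=np.nonzero(m); print(n,'handle',m.sum(),onplane([[u.mean(),v.mean()]],.046,C).round(4), 'px',u.mean(),v.mean(), cv2.minAreaRect((onplane(np.c_[u,v],.046,C)[:,:2]*1000).astype(np.float32)),np.median(P[m][:,2]))
                                                          
[... 189 characters left out ...]
[2].T
  File "h.py", line 13, in undist
    return cv2.undistortPoints(np.array(uv,float).reshape(-1,1,2),C[0],C[1]).reshape(-1,2)
           ~~~~~~~~~~~~~~~~~~~^^^^^^^^^^^^^^^^^^^^^^^^^^^^^^^^^^^^^^^^^^^^^^
cv2.error: OpenCV(4.12.0) /io/opencv/modules/calib3d/src/undistort.dispatch.cpp:347: error: (-215:Assertion failed) CV_IS_MAT(_src) && CV_IS_MAT(_dst) && (_src->rows == 1 || _src->cols == 1) && (_dst->rows == 1 || _dst->cols == 1) && _src->cols + _src->rows - 1 == _dst->rows + _dst->cols - 1 && (CV_MAT_TYPE(_src->type) == CV_32FC2 || CV_MAT_TYPE(_src->type) == CV_64FC2) && (CV_MAT_TYPE(_dst->type) == CV_32FC2 || CV_MAT_TYPE(_dst->type) == CV_64FC2) in function 'cvUndistortPointsInternal'
```

```bash
sed -i 's/hsv\[...,2\]<40/hsv[...,2]<75/; s/(hsv\[...,1\]<60)&(P\[...,1\]>.2)/(P[...,1]>.2)/' m1.py; sed -i "s/    v,u=np.nonzero(m); print(n,'handle'/    v,u=np.nonzero(m)\n    if len(u): print(n,'handle'/" m1.py; python3 m1.py
```

```text
top red cap 209 px 344.8 191.7 centroid on plane [ 0.5837 -0.0658  0.137 ] encl [ 0.5844 -0.0662] 0.0169 zmed 0.1356
top blue 458 px 321.8 242.3 centroid on plane [ 0.4826 -0.0161  0.122 ] encl [ 0.4829 -0.0162] 0.0249 zmed 0.1204
top yel nozzle 38 px 286.4 200.3 centroid on plane [0.5699 0.0538 0.134 ] encl [0.5699 0.0541] 0.0072 zmed 0.1322
top mat ((500.5561828613281, -341.3115234375), (220.48764038085938, 111.41946411132812), 4.448252201080322)
top handle 55 [[ 0.58  -0.005  0.046]] px 315.6545454545454 199.78181818181818 ((579.6083984375, -4.9785566329956055), (32.67078399658203, 8.337064743041992), 3.15695858001709) 0.04469474336841206
top plate comp 688 [316.33575581 201.43895349] ((581.444091796875, -6.028331756591797), (110.89321899414062, 43.8430061340332), 3.789938449859619)
top gb comp 1060 [154.65849057 245.71698113] ((487.6446228027344, 353.8343200683594), (57.13491439819336, 118.81072998046875), 67.69558715820312) 0.05900088808517018
top pin [159 227   4   3   9] [160.55555556 227.66666667] [[0.5249 0.3386 0.07  ]]
top pin [145 261   4   3  11] [146.36363636 261.909090
[... 691 characters left out ...]
cene plate comp 309 [330.83171521 211.29773463] ((611.8663330078125, -4.087350845336914), (51.73652267456055, 43.85655975341797), 2.4263596534729004)
scene gb comp 651 [363.39324117  80.44393241] ((489.2835693359375, 353.29241943359375), (62.1383056640625, 126.67256164550781), 67.77481842041016) 0.060429535219156505
scene pin [351  63   6   3   6] [353.5  64. ] [[0.4441 0.3823 0.07  ]]
scene pin [359  64   4   4   4] [360.5  65.5] [[0.462  0.3873 0.07  ]]
scene pin [352  66   4   6  18] [353.77777778  68.88888889] [[0.4543 0.366  0.07  ]]
scene pin [341  68   5   3   5] [343.   68.8] [[0.4312 0.3508 0.07  ]]
scene pin [372  83   4   7  19] [373.47368421  86.10526316] [[0.5273 0.3368 0.07  ]]
```

```bash
cat >> h.py <<'E'
def go(x,y,z,yawdeg=None):
    s=get_state(); R=np.array(s['eef_rot']); d=R.T@(np.array([x,y,z])-s['tcp_pos'])*1000
    yaw=np.degrees(np.arctan2(R[1,0],R[0,0])); 
    out=d.round(1).tolist()
    if yawdeg is not None: out.append(round(-np.radians(yawdeg-yaw),3))
    print('t',round(float(s['time']),2),'tcp',np.round(s['tcp_pos'],4),'yaw',yaw.round(2),'F',np.round(s['contact_force'],1),'w',round(float(s['gripper_width']),3),'-> tool shift',out,'tilt',np.round(R[:2,2],4))
E
python3 -c "
from h import *
go(.585,-.0665,.25,4.4)"
```

```text
t 0.15 tcp [ 0.173  -0.6001  0.2557] yaw 16.09 F [0.5 0.5 0.7] w 0.998 -> tool shift [543.7, -398.5, 6.1, np.float64(0.204)] tilt [-0.0005  0.0013]
```

Request:
{"fn": "arm_command", "kwargs": {
  "motion": [
    [85, 16, -12, 0, 0.01],
    [85, 54, -40, 0, 0.03],
    [85, 92, -67, 1, 0.05],
    [85, 130, -95, 1, 0.07],
    [85, 164, -120, 2, 0.09],
    [85, 198, -145, 2, 0.11],
    [85, 230, -169, 3, 0.13],
    [85, 262, -192, 3, 0.15],
    [85, 294, -215, 3, 0.17],
    [85, 326, -239, 4, 0.19],
    [85, 358, -262, 4, 0.204],
    [85, 390, -286, 5, 0.204],
    [85, 422, -309, 5, 0.204],
    [85, 454, -333, 5, 0.204],
    [85, 484, -355, 6, 0.204],
    [85, 510, -374, 6, 0.204],
    [85, 530, -389, 6, 0.204],
    [85, 541, -397, 6, 0.204],
    [85, 544, -398, 6, 0.204],
    [85, 544, -398, 6, 0.204]
  ],
  "grip_force": 40
}}

```text
time: 1.82
tcp_pos: [0.5853, -0.0673, 0.2499]
eef_rot: [[0.997, 0.077, -0.001], [0.077, -0.997, 0.001], [-0.001, -0.001, -1.0]]
contact_force: [-0.3, -1.0, 0.5]
gripper_width: 0.997
```

```bash
python3 - <<'E'
from h import *
s=get_state(); c=capture('wrist'); C=cam(c,'wrist',s)
go(.585,-.0665,.096,4.4)
im=c['color'].copy(); P=cloud(c,C)
for X in [(.585,-.0665,.137),(.4845,-.0165,.122),(.5715,.053,.134)]:
    q=proj(X,C)[0]; cv2.drawMarker(im,tuple(int(round(a)) for a in q),(0,255,255),0,12,1)
save('w1',im)
for nm,xy,zt in[('red',(.585,-.0665),.137),('blue',(.4845,-.0165),.122),('yel',(.5715,.053),.134)]:
    m=(abs(P[...,2]-zt)<.006)&(np.hypot(P[...,0]-xy[0],P[...,1]-xy[1])<.045)
    if m.sum()>5:
        v,u=np.nonzero(m); print(nm,m.sum(),onplane([[u.mean(),v.mean()]],zt,C).round(4),np.round(cv2.minEnclosingCircle(P[m][:,:2].astype(np.float32))[0],4))
E
```

```text
t 1.87 tcp [ 0.5845 -0.0687  0.2499] yaw 4.3 F [-0.2 -0.3  0.4] w 0.996 -> tool shift [1.0, -2.2, 153.9, np.float64(-0.002)] tilt [-0.002  -0.0002]
red 1262 [[ 0.5879 -0.0669  0.137 ]] [ 0.5867 -0.0668]
blue 1877 [[ 0.4883 -0.0176  0.122 ]] [ 0.485  -0.0168]
yel 228 [[0.5743 0.051  0.134 ]] [0.5729 0.0529]
```

View pics/w1.png

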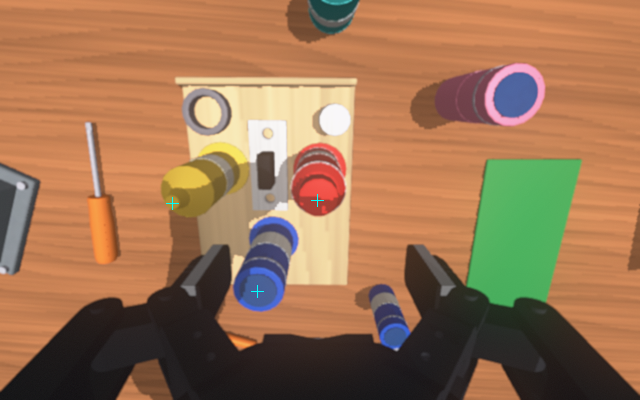

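The wrist view agrees with the predicted points (red cap at (318,197), markers on target). Descending onto the red can.

Request:
{"fn": "arm_command", "kwargs": {
  "motion": [
    [85, 1, -1, 15, 0],
    [85, 1, -1, 40, 0],
    [85, 1, -1, 65, 0],
    [85, 1, -1, 90, 0],
    [85, 1, -1, 112, 0],
    [85, 1, -1, 130, 0],
    [85, 1, -1, 144, 0],
    [85, 1, -1, 152, 0],
    [85, 1, -1, 155, 0],
    [85, 1, -1, 155, 0],
    [40, 1, -1, 155, 0],
    [40, 1, -1, 155, 0],
    [40, 1, -1, 155, 0],
    [40, 1, -1, 155, 0],
    [40, 1, -1, 155, 0],
    [40, 1, -1, 155, 0],
    [40, 1, -1, 155, 0],
    [40, 1, -1, 155, 0]
  ]
}}

```text
time: 3.37
tcp_pos: [0.5857, -0.0677, 0.096]
eef_rot: [[0.997, 0.075, -0.0], [0.075, -0.997, -0.0], [-0.0, 0.0, -1.0]]
contact_force: [-1.7, 0.6, 6.3]
gripper_width: 0.572
```

```bash
python3 - <<'E'
from h import *
go(.5015+.075*np.cos(.078),-.342+.075*np.sin(.078),.245,4.4)
E
```

```text
t 3.37 tcp [ 0.5857 -0.0677  0.096 ] yaw 4.31 F [-1.7  0.6  6.3] w 0.572 -> tool shift [-29.6, 267.0, -148.9, np.float64(-0.002)] tilt [-0.0003 -0.0004]
```

Request:
{"fn": "arm_command", "kwargs": {
  "motion": [
    [40, 0, 0, -8, 0],
    [40, 0, 0, -25, 0],
    [40, 0, 0, -48, 0],
    [40, 0, 0, -73, 0],
    [40, 0, 0, -98, 0],
    [40, 0, 4, -122, 0],
    [40, -1, 14, -139, 0],
    [40, -3, 31, -147, 0],
    [40, -6, 54, -149, 0],
    [40, -9, 79, -149, 0],
    [40, -12, 106, -149, 0],
    [40, -15, 133, -149, 0],
    [40, -18, 160, -149, 0],
    [40, -21, 187, -149, 0],
    [40, -24, 212, -149, 0],
    [40, -26, 234, -149, 0],
    [40, -28, 250, -149, 0],
    [40, -29, 261, -149, 0],
    [40, -30, 266, -149, 0],
    [40, -30, 267, -149, 0]
  ]
}}

```text
time: 5.03
tcp_pos: [0.5756, -0.3365, 0.245]
eef_rot: [[0.997, 0.075, -0.001], [0.075, -0.997, -0.0], [-0.001, 0.0, -1.0]]
contact_force: [-0.7, 0.6, -2.2]
gripper_width: 0.577
```

```bash
python3 - <<'E'
from h import *
go(.5015+.075*np.cos(.078),-.342+.075*np.sin(.078),.091,4.4)
for n in('scene','top'):
    c=capture(n); save(n+'2',c['color'])
E
```

```text
t 5.03 tcp [ 0.5756 -0.3365  0.245 ] yaw 4.27 F [-0.7  0.6 -2.2] w 0.577 -> tool shift [0.8, -0.3, 154.0, np.float64(-0.002)] tilt [-0.0007 -0.0002]
```

View pics/scene2.png

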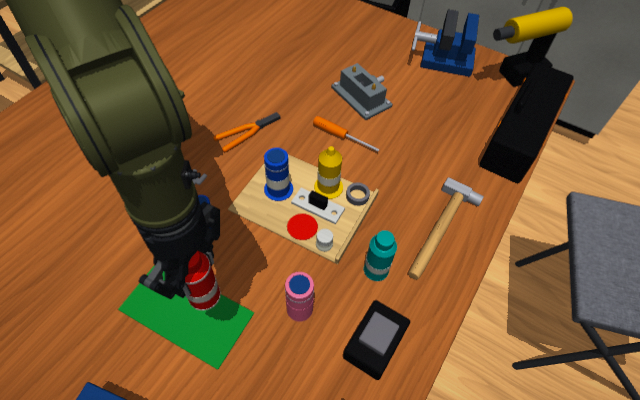

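Request:
{"fn": "arm_command", "kwargs": {
  "motion": [
    [40, 1, 0, 12, 0],
    [40, 1, 0, 34, 0],
    [40, 1, 0, 58, 0],
    [40, 1, 0, 82, 0],
    [40, 1, 0, 104, 0],
    [40, 1, 0, 122, 0],
    [40, 1, 0, 136, 0],
    [40, 1, 0, 145, 0],
    [40, 1, 0, 150, 0],
    [40, 1, 0, 153, 0],
    [40, 1, 0, 153, 0],
    [40, 1, 0, 153, 0]
  ]
}}

```text
time: 6.13
tcp_pos: [0.5779, -0.3346, 0.0929]
eef_rot: [[0.997, 0.077, 0.001], [0.077, -0.997, 0.0], [0.001, -0.0, -1.0]]
contact_force: [-0.7, -0.3, -1.6]
gripper_width: 0.575
```

```bash
python3 - <<'E'
from h import *
go(.4850,-.0167,.245,4.4)
E
```

```text
t 6.13 tcp [ 0.5779 -0.3346  0.0929] yaw 4.4 F [-0.7 -0.3 -1.6] w 0.575 -> tool shift [-68.0, -324.1, -152.1, np.float64(0.0)] tilt [0.0012 0.0004]
```

Request:
{"fn": "arm_command", "kwargs": {
  "motion": [
    [40, 0, 0, 1, 0],
    [40, 0, 0, 2, 0],
    [40, 0, 0, 2, 0],
    [54, 0, 0, 2, 0],
    [60, 0, 0, 2, 0],
    [70, 0, 0, 2, 0],
    [85, 0, 0, 2, 0],
    [85, 0, 0, 2, 0],
    [85, 0, 0, -10, 0],
    [85, 0, 0, -40, 0],
    [85, 0, 0, -75, 0],
    [85, 0, 0, -110, 0],
    [85, -2, -10, -135, 0],
    [85, -8, -40, -150, 0],
    [85, -16, -78, -152, 0],
    [85, -24, -117, -152, 0],
    [85, -32, -156, -152, 0],
    [85, -40, -195, -152, 0],
    [85, -48, -234, -152, 0],
    [85, -56, -270, -152, 0]
  ]
}}

```text
time: 7.8
tcp_pos: [0.5005, -0.0675, 0.246]
eef_rot: [[0.997, 0.077, 0.003], [0.077, -0.997, 0.001], [0.003, -0.001, -1.0]]
contact_force: [0.7, 0.7, 1.4]
gripper_width: 0.998
```

```bash
python3 - <<'E'
from h import *
go(.4850,-.0167,.095,4.4)
c=capture('scene');save('scene3',c['color'])
E
```

```text
t 7.8 tcp [ 0.5005 -0.0675  0.246 ] yaw 4.44 F [0.7 0.7 1.4] w 0.998 -> tool shift [-11.9, -51.8, 151.0, np.float64(0.001)] tilt [0.0027 0.0009]
```

View pics/scene3.png

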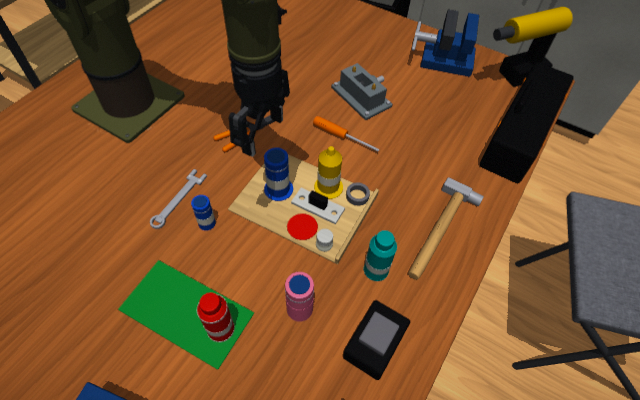

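The red can is upright on the mat at (215,320). Next is the blue tin.

Request:
{"fn": "arm_command", "kwargs": {
  "motion": [
    [85, -5, -20, 0, 0],
    [85, -10, -42, 0, 0],
    [85, -12, -51, 5, 0],
    [85, -12, -52, 22, 0],
    [85, -12, -52, 47, 0],
    [85, -12, -52, 72, 0],
    [85, -12, -52, 97, 0],
    [85, -12, -52, 120, 0],
    [85, -12, -52, 137, 0],
    [85, -12, -52, 147, 0],
    [85, -12, -52, 151, 0],
    [85, -12, -52, 151, 0],
    [40, -12, -52, 151, 0],
    [40, -12, -52, 151, 0],
    [40, -12, -52, 151, 0],
    [40, -12, -52, 151, 0],
    [40, -12, -52, 151, 0],
    [40, -12, -52, 151, 0],
    [40, -12, -52, 151, 0]
  ]
}}

```text
time: 9.43
tcp_pos: [0.4824, -0.0076, 0.0964]
eef_rot: [[0.996, 0.087, 0.002], [0.087, -0.996, 0.006], [0.002, -0.006, -1.0]]
contact_force: [-0.1, -2.4, 5.4]
gripper_width: 0.609
```

```bash
python3 - <<'E'
from h import *
go(.5015-.075*np.cos(.078),-.342-.075*np.sin(.078),.245,4.4)
E
```

```text
t 9.43 tcp [ 0.4824 -0.0076  0.0964] yaw 5.0 F [-0.1 -2.4  5.4] w 0.609 -> tool shift [-84.8, 333.2, -150.8, np.float64(0.01)] tilt [0.0016 0.0063]
```

Request:
{"fn": "arm_command", "kwargs": {
  "motion": [
    [40, 0, 0, 0, 0],
    [40, 0, 0, 0, 0],
    [40, 0, 0, 0, 0]
  ]
}}

```text
time: 9.68
tcp_pos: [0.4824, -0.0073, 0.0967]
eef_rot: [[0.996, 0.087, 0.002], [0.087, -0.996, 0.007], [0.002, -0.006, -1.0]]
contact_force: [0.2, 0.3, -0.5]
gripper_width: 0.605
```

```bash
python3 - <<'E'
from h import *
go(.5015-.075*np.cos(.078),-.342-.075*np.sin(.078),.245,4.4)
s=get_state();c=capture('wrist');save('w4',c['color'])
c=capture('scene');save('scene4',c['color'][100:300,150:450])
E
```

```text
t 9.68 tcp [ 0.4824 -0.0073  0.0967] yaw 5.01 F [ 0.2  0.3 -0.5] w 0.605 -> tool shift [-84.9, 333.4, -150.7, np.float64(0.011)] tilt [0.0018 0.0066]
```

View pics/w4.png

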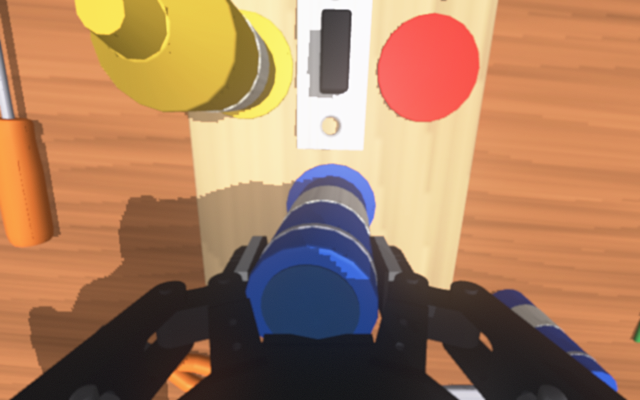

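View pics/scene4.png

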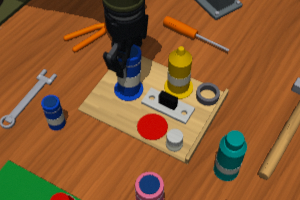

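The TCP stopped 9 mm off the tin's centre in y, because the previous call ended with the arm still moving. I'll reopen, look again and re-centre.

Request:
{"fn": "arm_command", "kwargs": {
  "motion": [
    [54, 0, 0, 0, 0],
    [60, 0, 0, 0, 0],
    [70, 0, 0, 0, 0],
    [85, 0, 0, 0, 0],
    [85, 0, 0, 0, 0],
    [85, 0, 0, 0, 0],
    [85, 0, 0, 0, 0]
  ]
}}

```text
time: 10.37
tcp_pos: [0.4825, -0.0073, 0.0966]
eef_rot: [[0.996, 0.087, 0.002], [0.087, -0.996, 0.007], [0.002, -0.006, -1.0]]
contact_force: [-0.3, -0.4, -0.7]
gripper_width: 0.995
```

```bash
python3 - <<'E'
from h import *
s=get_state(); c=capture('wrist'); C=cam(c,'wrist',s);P=cloud(c,C);save('w5',c['color'])
go(.4850,-.0167,.095,4.4)
m=(abs(P[...,2]-.122)<.006)&(np.hypot(P[...,0]-.485,P[...,1]+.0167)<.045)
print(m.sum(),np.round(cv2.minEnclosingCircle(P[m][:,:2].astype(np.float32)),4) if 0 else cv2.minEnclosingCircle(P[m][:,:2].astype(np.float32)), P[m].min(0),P[m].max(0))
c=capture('scene'); C=cam(c,'scene'); P=cloud(c,C)
m=(abs(P[...,2]-.122)<.006)&(np.hypot(P[...,0]-.485,P[...,1]+.0167)<.045)
print(m.sum(),P[m].min(0),P[m].max(0))
E
```

```text
t 10.42 tcp [ 0.4825 -0.0073  0.0966] yaw 5.01 F [-0.9 -0.5 -0.2] w 0.995 -> tool shift [1.7, 9.6, 1.5, np.float64(0.011)] tilt [0.0018 0.0066]
11431 ((0.4883667826652527, -0.02550324611365795), 0.035656899213790894) [ 0.46861351 -0.05952218  0.11600394] [0.51011124 0.00969588 0.12798633]
235 [ 0.46044894 -0.05984974  0.11608858] [0.50910871 0.00976238 0.1272443 ]
```

View pics/w5.png

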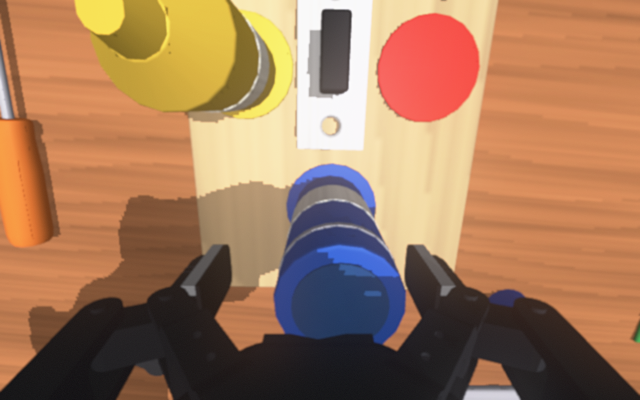

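Request:
{"fn": "arm_command", "kwargs": {
  "motion": [
    [85, 1, 4, 1, 0],
    [85, 2, 8, 1, 0],
    [85, 2, 9, 1, 0],
    [85, 2, 9, 1, 0],
    [40, 2, 9, 1, 0],
    [40, 2, 9, 1, 0],
    [40, 2, 9, 1, 0],
    [40, 2, 9, 1, 0],
    [40, 2, 9, 1, 0],
    [40, 2, 9, 1, 0],
    [40, 2, 9, 1, 0]
  ]
}}

```text
time: 11.38
tcp_pos: [0.4852, -0.0159, 0.0957]
eef_rot: [[0.996, 0.088, 0.002], [0.088, -0.996, 0.007], [0.002, -0.007, -1.0]]
contact_force: [-0.3, 1.1, 4.0]
gripper_width: 0.577
```

```bash
python3 - <<'E'
from h import *
go(.5015-.075*np.cos(.078),-.342-.075*np.sin(.078),.245,4.4)
E
```

```text
t 11.38 tcp [ 0.4852 -0.0159  0.0957] yaw 5.03 F [-0.3  1.1  4. ] w 0.577 -> tool shift [-87.0, 324.6, -151.7, np.float64(0.011)] tilt [0.0018 0.0068]
```

Request:
{"fn": "arm_command", "kwargs": {
  "motion": [
    [40, 0, 0, -8, 0],
    [40, 0, 0, -27, 0],
    [40, 0, 0, -52, 0],
    [40, 0, 1, -79, 0],
    [40, -1, 4, -105, 0],
    [40, -3, 12, -127, 0.01],
    [40, -7, 26, -142, 0.01],
    [40, -12, 46, -150, 0.01],
    [40, -20, 73, -152, 0.01],
    [40, -27, 103, -152, 0.01],
    [40, -36, 134, -152, 0.01],
    [40, -44, 165, -152, 0.01],
    [40, -53, 196, -152, 0.01],
    [40, -61, 227, -152, 0.01],
    [40, -69, 257, -152, 0.01],
    [40, -76, 284, -152, 0.01],
    [40, -82, 305, -152, 0.01],
    [40, -85, 318, -152, 0.01],
    [40, -87, 324, -152, 0.01],
    [40, -87, 325, -152, 0.01]
  ]
}}

```text
time: 13.05
tcp_pos: [0.4261, -0.3489, 0.2451]
eef_rot: [[0.997, 0.076, 0.001], [0.076, -0.997, 0.007], [0.002, -0.007, -1.0]]
contact_force: [-0.1, -0.1, -1.9]
gripper_width: 0.579
```

```bash
python3 - <<'E'
from h import *
go(.5015-.075*np.cos(.078),-.342-.075*np.sin(.078),.091,4.4)
E
```

```text
t 13.05 tcp [ 0.4261 -0.3489  0.2451] yaw 4.37 F [-0.1 -0.1 -1.9] w 0.579 -> tool shift [0.4, 0.1, 154.1, np.float64(-0.001)] tilt [0.0012 0.007 ]
```

Request:
{"fn": "arm_command", "kwargs": {
  "motion": [
    [40, 0, 0, 15, 0],
    [40, 0, 0, 40, 0],
    [40, 0, 0, 66, 0],
    [40, 0, 0, 92, 0],
    [40, 0, 0, 115, 0],
    [40, 0, 0, 133, 0],
    [40, 0, 0, 145, 0],
    [40, 0, 0, 151, 0],
    [40, 0, 0, 154, 0],
    [40, 0, 0, 154, 0],
    [40, 0, 0, 154, 0],
    [52, 0, 0, 154, 0],
    [58, 0, 0, 154, 0],
    [70, 0, 0, 154, 0],
    [85, 0, 0, 154, 0],
    [85, 0, 0, 154, 0],
    [85, 0, 0, 150, 0],
    [85, 0, 0, 130, 0],
    [85, 0, 0, 95, 0],
    [85, 0, 0, 60, 0]
  ]
}}

```text
time: 14.72
tcp_pos: [0.4254, -0.3479, 0.1856]
eef_rot: [[0.997, 0.076, -0.001], [0.076, -0.997, 0.009], [-0.001, -0.009, -1.0]]
contact_force: [0.7, 0.2, -0.2]
gripper_width: 0.997
```

Request:
{"fn": "arm_command", "kwargs": {
  "motion": [
    [85, 0, 0, -25, 0],
    [85, 0, 0, -50, 0],
    [85, 0, 0, -50, 0],
    [85, 0, 0, -50, 0]
  ]
}}

```text
time: 15.05
tcp_pos: [0.426, -0.3489, 0.2373]
eef_rot: [[0.997, 0.076, 0.002], [0.076, -0.997, 0.007], [0.002, -0.006, -1.0]]
contact_force: [-0.6, -0.1, -0.4]
gripper_width: 0.998
```

```bash
python3 - <<'E'
from h import *
go(.5725,.053,.245,4.4)
E
```

```text
t 15.05 tcp [ 0.426  -0.3489  0.2373] yaw 4.35 F [-0.6 -0.1 -0.4] w 0.998 -> tool shift [176.6, -389.6, -4.8, np.float64(-0.001)] tilt [0.0017 0.0066]
```

Request:
{"fn": "arm_command", "kwargs": {
  "motion": [
    [85, 7, -15, -2, 0],
    [85, 20, -44, -5, 0],
    [85, 35, -78, -7, 0],
    [85, 51, -112, -8, 0],
    [85, 67, -147, -8, 0],
    [85, 82, -182, -8, 0],
    [85, 98, -217, -8, 0],
    [85, 114, -252, -8, 0],
    [85, 130, -286, -8, 0],
    [85, 145, -319, -8, 0],
    [85, 158, -348, -8, 0],
    [85, 168, -371, -8, 0],
    [85, 174, -384, -8, 0],
    [85, 177, -390, -8, 0],
    [85, 177, -390, -8, 0],
    [85, 177, -390, -8, 0],
    [85, 177, -390, -8, 0]
  ]
}}

```text
time: 16.47
tcp_pos: [0.5723, 0.0506, 0.2479]
eef_rot: [[0.997, 0.073, 0.001], [0.073, -0.997, 0.005], [0.001, -0.005, -1.0]]
contact_force: [0.2, 0.7, -0.5]
gripper_width: 0.994
```

```bash
python3 - <<'E'
from h import *
s=get_state(); c=capture('wrist'); C=cam(c,'wrist',s);P=cloud(c,C);save('w6',c['color'])
m=(abs(P[...,2]-.134)<.006)&(np.hypot(P[...,0]-.5725,P[...,1]-.053)<.045)
v,u=np.nonzero(m);print(u.mean(),v.mean(),cv2.minEnclosingCircle(P[m][:,:2].astype(np.float32)))
go(.5725,.053,.095,4.4)
c=capture('scene');save('scene6',c['color'])
E
```

```text
315.04347826086956 196.41304347826087 ((0.5731145739555359, 0.0533735491335392), 0.007473533507436514)
t 16.52 tcp [0.5724 0.0507 0.248 ] yaw 4.16 F [ 0.8 -0.  -0.1] w 0.997 -> tool shift [0.1, -1.5, 153.0, np.float64(-0.004)] tilt [0.0009 0.005 ]
```

View pics/scene6.png

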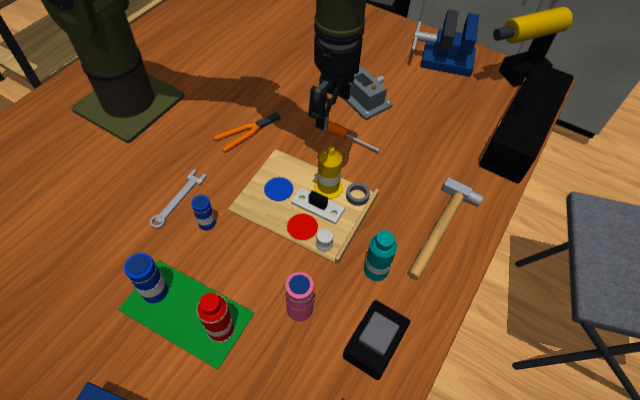

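Blue stands on the mat at (150,280) and red at (215,320). Now the yellow bottle; the wrist measurement of its nozzle is (0.573, 0.053).

Request:
{"fn": "arm_command", "kwargs": {
  "motion": [
    [85, 0, -2, 15, 0],
    [85, 0, -2, 40, 0],
    [85, 0, -2, 65, 0],
    [85, 0, -2, 90, 0],
    [85, 0, -2, 112, 0],
    [85, 0, -2, 130, 0],
    [85, 0, -2, 144, 0],
    [85, 0, -2, 151, 0],
    [85, 0, -2, 153, 0],
    [85, 0, -2, 153, 0],
    [85, 0, -2, 153, 0],
    [40, 0, -2, 153, 0],
    [40, 0, -2, 153, 0],
    [40, 0, -2, 153, 0],
    [40, 0, -2, 153, 0],
    [40, 0, -2, 153, 0],
    [40, 0, -2, 153, 0],
    [40, 0, -2, 153, 0],
    [40, 0, -2, 153, 0]
  ]
}}

```text
time: 18.15
tcp_pos: [0.573, 0.0538, 0.096]
eef_rot: [[0.997, 0.073, 0.002], [0.073, -0.997, 0.005], [0.003, -0.005, -1.0]]
contact_force: [-1.0, -0.8, 5.2]
gripper_width: 0.573
```

```bash
python3 - <<'E'
from h import *
go(.5015,-.342,.245,4.4)
E
```

```text
t 18.15 tcp [0.573  0.0538 0.096 ] yaw 4.16 F [-1.  -0.8  5.2] w 0.573 -> tool shift [-99.7, 388.8, -151.3, np.float64(-0.004)] tilt [0.0025 0.0053]
```

Request:
{"fn": "arm_command", "kwargs": {
  "motion": [
    [40, 0, 0, -8, 0],
    [40, 0, 0, -27, 0],
    [40, 0, 0, -52, 0],
    [40, 0, 1, -79, 0],
    [40, -1, 4, -105, 0],
    [40, -3, 13, -127, 0],
    [40, -7, 28, -142, 0],
    [40, -13, 50, -150, 0],
    [40, -20, 79, -152, 0],
    [40, -28, 110, -152, 0],
    [40, -36, 142, -152, 0],
    [40, -45, 174, -152, 0],
    [40, -53, 206, -152, 0],
    [40, -61, 238, -152, 0],
    [40, -69, 270, -152, 0],
    [40, -77, 302, -152, 0],
    [40, -86, 334, -152, 0],
    [40, -93, 361, -152, 0],
    [40, -98, 380, -152, 0],
    [40, -100, 388, -152, 0]
  ]
}}

```text
time: 19.82
tcp_pos: [0.4987, -0.3455, 0.2456]
eef_rot: [[0.998, 0.067, 0.001], [0.067, -0.998, 0.003], [0.001, -0.003, -1.0]]
contact_force: [-0.6, -0.1, -2.4]
gripper_width: 0.572
```

Request:
{"fn": "arm_command", "kwargs": {
  "motion": [
    [40, 0, 0, 0, 0],
    [40, 0, 0, 0, 0]
  ]
}}

```text
time: 19.98
tcp_pos: [0.4982, -0.3451, 0.2454]
eef_rot: [[0.998, 0.066, -0.0], [0.066, -0.998, 0.004], [0.0, -0.004, -1.0]]
contact_force: [0.5, 0.3, -2.7]
gripper_width: 0.568
```

```bash
python3 - <<'E'
from h import *
go(.5015,-.342,.091,4.4)
E
```

```text
t 19.98 tcp [ 0.4982 -0.3451  0.2454] yaw 3.81 F [ 0.5  0.3 -2.7] w 0.568 -> tool shift [3.5, -2.4, 154.5, np.float64(-0.01)] tilt [-0.0001  0.0037]
```

Request:
{"fn": "arm_command", "kwargs": {
  "motion": [
    [40, 2, -1, 15, -0.01],
    [40, 3, -2, 40, -0.01],
    [40, 3, -2, 66, -0.01],
    [40, 3, -2, 92, -0.01],
    [40, 3, -2, 115, -0.01],
    [40, 3, -2, 133, -0.01],
    [40, 3, -2, 145, -0.01],
    [40, 3, -2, 151, -0.01],
    [40, 3, -2, 154, -0.01],
    [40, 3, -2, 154, -0.01],
    [40, 3, -2, 154, -0.01],
    [52, 3, -2, 154, -0.01],
    [58, 3, -2, 154, -0.01],
    [70, 3, -2, 154, -0.01],
    [85, 3, -2, 154, -0.01],
    [85, 3, -2, 154, -0.01],
    [85, 3, -2, 150, -0.01],
    [85, 3, -2, 130, -0.01],
    [85, 3, -2, 95, -0.01],
    [85, 3, -2, 60, -0.01]
  ]
}}

```text
time: 21.65
tcp_pos: [0.5002, -0.3422, 0.1858]
eef_rot: [[0.997, 0.077, -0.003], [0.077, -0.997, 0.005], [-0.002, -0.006, -1.0]]
contact_force: [-0.3, -0.9, -0.2]
gripper_width: 0.995
```

Request:
{"fn": "arm_command", "kwargs": {
  "motion": [
    [85, 0, 0, -25, 0],
    [85, 0, 0, -50, 0],
    [85, 0, 0, -50, 0],
    [85, 0, 0, -50, 0]
  ]
}}

```text
time: 21.98
tcp_pos: [0.5011, -0.3429, 0.2376]
eef_rot: [[0.997, 0.076, 0.0], [0.076, -0.997, 0.003], [0.001, -0.003, -1.0]]
contact_force: [0.8, -0.5, -0.4]
gripper_width: 0.994
```

```bash
python3 - <<'E'
from h import *
go(.5815,-.0065,.2,3.8)
c=capture('scene');save('scene7',c['color']);np.savez('scene7.npz',**c)
c=capture('top');save('top7',c['color']);np.savez('top7.npz',**c)
E
```

```text
t 21.98 tcp [ 0.5011 -0.3429  0.2376] yaw 4.39 F [ 0.8 -0.5 -0.4] w 0.994 -> tool shift [105.9, -329.2, 38.7, np.float64(0.01)] tilt [0.0004 0.0034]
```

View pics/scene7.png

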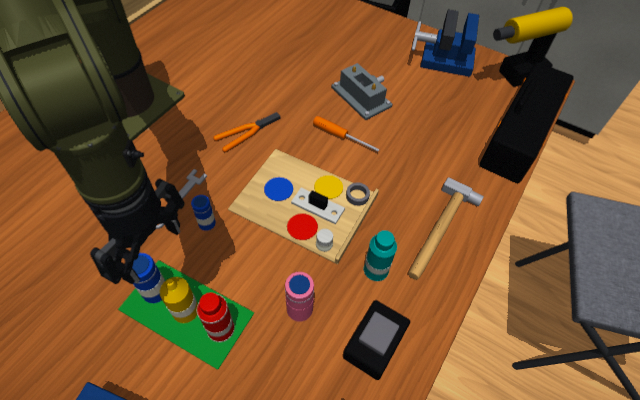

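View pics/top7.png

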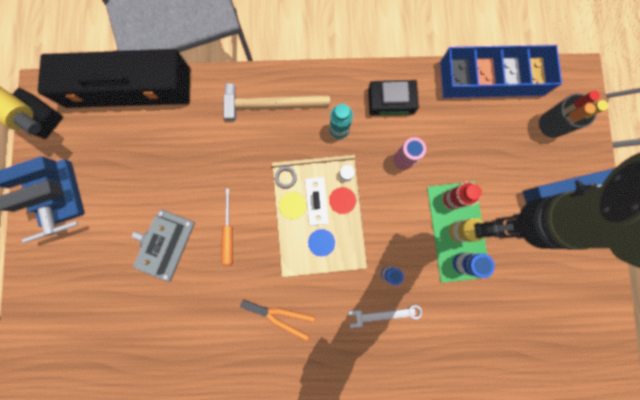

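All three stand on the mat (scene: blue (150,280), yellow (180,300), red (215,320)) and the pads and plate are clear. Now I measure the pads, holes, pins and container positions in the mat frame.

```bash
cat > m2.py <<'E'
from h import *
import sys
for n in('top','scene'):
    c=np.load(n+'7.npz'); C=cam(c,n); P=cloud(c,C)
    for nm,lo,hi,xy in [('red_pad',(0,150,90),(6,255,255),(.585,-.067)),('yel_pad',(22,130,90),(32,255,255),(.572,.053)),('blue_pad',(105,150,60),(125,255,255),(.485,-.0165))]:
        m=mask(c['color'],lo,hi)&((np.hypot(P[...,0]-xy[0],P[...,1]-xy[1])<.05)*255).astype(np.uint8)
        cn=max(cv2.findContours(m,0,1)[0],key=cv2.contourArea); M=cv2.moments(cn)
        q=onplane([[M['m10']/M['m00'],M['m01']/M['m00']]],.009,C)[0]
        print(n,nm,q.round(4),'eq diam',round(2*np.sqrt(cv2.contourArea((onplane(cn.reshape(-1,2),.009,C)[:,:2]*1000).astype(np.float32))/np.pi),1))
    mc=np.array([.5015,-.342]); a=.078; Rm=np.array([[np.cos(a),-np.sin(a)],[np.sin(a),np.cos(a)]])
    for nm,k,zt in(('red',1,.132),('yel',0,.129),('blue',-1,.117)):
        xy=mc+Rm@[k*.075,0]
        m=(abs(P[...,2]-zt)<.006)&(np.hypot(P[...,0]-xy[0],P[...,1]-xy[1])<.04)
        if m.sum()>10:
            cc,r=cv2.minEnclosingCircle(P[m][:,:2].astype(np.float32)); print(n,nm,np.round(cc,4),round(r,4),'matframe',(Rm.T@(np.array(cc)-mc)).round(4))
E
python3 m2.py
```

```text
top red_pad [ 0.5823 -0.0673  0.009 ] eq diam 57.4Traceback (most recent call last):
  File "m2.py", line 7, in <module>
    cn=max(cv2.findContours(m,0,1)[0],key=cv2.contourArea); M=cv2.moments(cn)
ValueError: max() iterable argument is empty
```

```bash
sed -i 's/(22,130,90),(32,255,255)/(22,130,90),(38,255,255)/' m2.py; python3 m2.py; python3 -c "
from h import *
go(.5815,-.0065,.2,3.8)"
```

```text
top red_pad [ 0.5823 -0.0673  0.009 ] eq diam 57.4
t 22.08 tcp [ 0.4997 -0.3421  0.2351] yaw 4.4 F [0.3 0.5 0. ] w 0.994 -> tool shift [107.4, -328.1, 36.8, np.float64(0.01)] tilt [-0.0042  0.0061]Traceback (most recent call last):
  File "m2.py", line 7, in <module>
    cn=max(cv2.findContours(m,0,1)[0],key=cv2.contourArea); M=cv2.moments(cn)
ValueError: max() iterable argument is empty
```

```bash
python3 -c "
from h import *
c=np.load('top7.npz');print(c['color'][205,292],cv2.cvtColor(c['color'],cv2.COLOR_RGB2HSV)[205,292],cloud(c,cam(c,'top'))[205,292])"
sed -i 's/<.05)\*255).astype/<.055)*255).astype/' m2.py
sed -i 's/(22,130,90),(38,255,255)/(20,180,90),(40,255,255)/' m2.py; python3 m2.py
```

```text
[243 239 125] [ 29 124 243] [0.57390631 0.05218126 0.0073003 ]
top red_pad [ 0.5823 -0.0673  0.009 ] eq diam 57.4Traceback (most recent call last):
  File "m2.py", line 7, in <module>
    cn=max(cv2.findContours(m,0,1)[0],key=cv2.contourArea); M=cv2.moments(cn)
ValueError: max() iterable argument is empty
```

```bash

sed -i 's/(20,180,90),(40,255,255)/(26,95,90),(40,255,255)/' m2.py; python3 m2.py
```

```text
top red_pad [ 0.5823 -0.0673  0.009 ] eq diam 57.4
top yel_pad [0.5739 0.0519 0.009 ] eq diam 62.8
top blue_pad [ 0.4835 -0.0143  0.009 ] eq diam 53.0
top red [ 0.5767 -0.3315] 0.0172 matframe [0.0758 0.0047]
top blue [ 0.4267 -0.3445] 0.0255 matframe [-0.0747  0.0033]
scene red_pad [ 0.5839 -0.069   0.009 ] eq diam 62.8Traceback (most recent call last):
  File "m2.py", line 7, in <module>
    cn=max(cv2.findContours(m,0,1)[0],key=cv2.contourArea); M=cv2.moments(cn)
ValueError: max() iterable argument is empty
```

Pads measure within 2–3 mm of where the containers were gripped, and the mat positions are well inside limits. Moving over the plate.

Request:
{"fn": "arm_command", "kwargs": {
  "motion": [
    [85, 6, -15, 2, 0.01],
    [80, 17, -48, 6, 0.01],
    [75, 29, -84, 10, 0.01],
    [70, 41, -120, 14, 0.01],
    [65, 53, -157, 18, 0.01],
    [60, 65, -194, 22, 0.01],
    [55, 77, -231, 26, 0.01],
    [50, 88, -266, 30, 0.01],
    [50, 97, -295, 33, 0.01],
    [50, 103, -316, 35, 0.01],
    [50, 106, -326, 37, 0.01],
    [50, 106, -328, 37, 0.01],
    [50, 106, -328, 37, 0.01],
    [50, 106, -328, 37, 0.01]
  ]
}}

```text
time: 23.25
tcp_pos: [0.5794, -0.0093, 0.1994]
eef_rot: [[0.998, 0.064, -0.006], [0.064, -0.998, 0.004], [-0.005, -0.004, -1.0]]
contact_force: [-0.0, -0.5, -0.5]
gripper_width: 0.586
```

```bash
python3 - <<'E'
from h import *
s=get_state(); c=capture('wrist'); np.savez('w8.npz',R=s['eef_rot'],p=s['tcp_pos'],**c); save('w8',c['color'])
go(.5815,-.0065,.044,3.8)
E
```

```text
t 23.3 tcp [ 0.5796 -0.0096  0.1996] yaw 3.62 F [ 0.4 -0.3  0.6] w 0.589 -> tool shift [2.8, -2.2, 155.6, np.float64(-0.003)] tilt [-0.0049  0.0042]
```

View pics/w8.png

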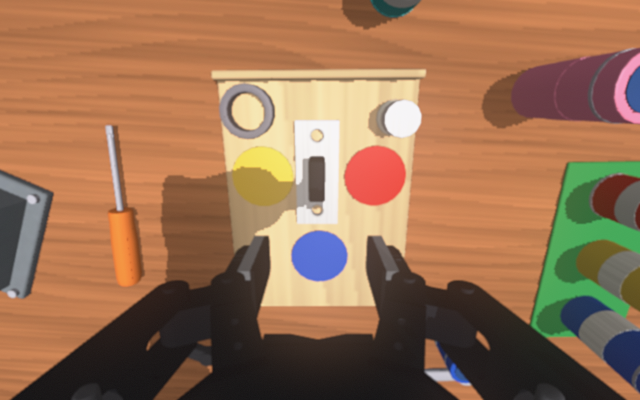

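Wrist view: plate at (317,172) with holes at (317,134) and (317,210), handle (316,180), and pads visible. Measuring all of them.

```bash
cat > m3.py <<'E'
from h import *
c=np.load('w8.npz'); s={'eef_rot':c['R'],'tcp_pos':c['p']}; C=cam(c,'wrist',s); P=cloud(c,C)
hsv=cv2.cvtColor(c['color'],cv2.COLOR_RGB2HSV)
def comp(m,z,nm,amin=30):
    k,l,st,ce=cv2.connectedComponentsWithStats(m.astype(np.uint8))
    for i in range(1,k):
        if st[i,4]>=amin:
            v,u=np.nonzero(l==i); r=cv2.minAreaRect((onplane(np.c_[u,v],z,C)[:,:2]*1000).astype(np.float32))
            print(nm,st[i,4],'px',ce[i].round(1),'pos',onplane([ce[i]],z,C)[0,:2].round(4),'rect',np.round(r[0],1),np.round(r[1],1),round(r[2],2))
roi=np.zeros(hsv.shape[:2],bool); roi[110:230,285:350]=True
pl=roi&(hsv[...,1]<60)&(hsv[...,2]>150)
comp(pl,.014,'plate')
# handle top by depth
comp(roi&(P[...,2]>.038)&(P[...,2]<.055),.046,'handle top')
# holes: nonwhite inside plate
hull=cv2.convexHull(np.argwhere(pl)[:,::-1].astype(np.int32)); f=np.zeros(pl.shape,np.uint8); cv2.fillConvexPoly(f,hull,1)
f=cv2.erode(f,np.ones((5,5),np.uint8))
comp((f>0)&~pl&(P[...,2]<.02)&(hsv[...,2]>120),.010,'hole',20)
roi=np.zeros(hsv.shape[:2],bool); roi[140:285,225:410]=True
comp(roi&(hsv[...,1]>110)&((hsv[...,0]<6)|(hsv[...,0]>175)),.009,'redpad',500)
comp(roi&(hsv[...,1]>110)&(hsv[...,0]>105)&(hsv[...,0]<125),.009,'bluepad',500)
comp(roi&(hsv[...,1]>110)&(hsv[...,0]>23)&(hsv[...,0]<35)&(P[...,2]<.02),.009,'yellowpad',300)
E
python3 m3.py
```

```text
plate 3682 px [317.  169.1] pos [ 0.5884 -0.0069] rect [583.  -7.] [111.5  45.7] 3.78
handle top 707 px [316.  180.4] pos [ 0.5843 -0.0065] rect [583.9  -6.5] [39.5 15.3] 3.75
hole 95 px [316.7 135.1] pos [ 0.6226 -0.0045] rect [622.7  -4.7] [10.  10.2] 3.67
hole 67 px [316.7 209.2] pos [ 0.543  -0.0095] rect [543.3  -9.2] [9.3 9.8] 3.77
redpad 2777 px [374.7 175.2] pos [ 0.5848 -0.0682] rect [584.1 -68.3] [63.1 62.7] 5.17
bluepad 2071 px [318.9 255.6] pos [ 0.4864 -0.0156] rect [485.3 -15.5] [61.  62.4] 50.75
yellowpad 1168 px [266.3 161.9] pos [0.5917 0.0465] rect [591.7  47.6] [63.3 31.7] 79.16
```

Request:
{"fn": "arm_command", "kwargs": {
  "motion": [
    [50, 4, -2, 15, -0.002],
    [50, 4, -2, 42, -0.002],
    [50, 4, -2, 70, -0.002],
    [50, 4, -2, 98, -0.002],
    [50, 4, -2, 122, -0.002],
    [50, 4, -2, 140, -0.002],
    [50, 4, -2, 151, -0.002],
    [50, 4, -2, 155, -0.002],
    [50, 4, -2, 155, -0.002],
    [50, 4, -2, 155, -0.002]
  ]
}}

```text
time: 24.13
tcp_pos: [0.5834, -0.0074, 0.0455]
eef_rot: [[0.998, 0.064, -0.003], [0.064, -0.998, 0.004], [-0.003, -0.004, -1.0]]
contact_force: [0.3, -0.5, -0.0]
gripper_width: 0.589
```

```bash
python3 - <<'E'
from h import *
go(.583,-.007,.043,3.75)
E
```

```text
t 24.13 tcp [ 0.5834 -0.0074  0.0455] yaw 3.68 F [ 0.3 -0.5 -0. ] w 0.589 -> tool shift [-0.3, -0.4, 2.5, np.float64(-0.001)] tilt [-0.0035  0.004 ]
```

Request:
{"fn": "arm_command", "kwargs": {
  "motion": [
    [50, 0, 0, 2, 0],
    [50, 0, 0, 2, 0],
    [30, 0, 0, 2, 0],
    [20, 0, 0, 2, 0],
    [8, 0, 0, 2, 0],
    [8, 0, 0, 2, 0],
    [8, 0, 0, 2, 0],
    [8, 0, 0, 2, 0],
    [8, 0, 0, 2, 0],
    [8, 0, 0, 2, 0]
  ],
  "grip_force": 60
}}

```text
time: 24.97
tcp_pos: [0.5836, -0.0072, 0.044]
eef_rot: [[0.998, 0.064, -0.003], [0.064, -0.998, 0.004], [-0.003, -0.004, -1.0]]
contact_force: [-0.7, 0.3, 5.2]
gripper_width: 0.177
```

```bash
python3 - <<'E'
from h import *
go(.583,-.007,.2,3.75)
E
```

```text
t 24.97 tcp [ 0.5836 -0.0072  0.044 ] yaw 3.69 F [-0.7  0.3  5.2] w 0.177 -> tool shift [-1.0, -0.9, -156.0, np.float64(-0.001)] tilt [-0.0029  0.0041]
```

Handle gripped (15 mm). Now I lift the plate and go to a viewpoint beside the gearbox.

```bash
python3 - <<'E'
from h import *
go(.463,.2875,.2,-22)
E
```

```text
t 24.97 tcp [ 0.5836 -0.0072  0.044 ] yaw 3.69 F [-0.7  0.3  5.2] w 0.177 -> tool shift [-101.8, -302.5, -154.4, np.float64(0.448)] tilt [-0.0029  0.0041]
```

Request:
{"fn": "arm_command", "kwargs": {
  "motion": [
    [8, 0, 0, -8, 0],
    [8, 0, 0, -28, 0],
    [8, 0, 0, -54, 0],
    [8, 0, -1, -82, 0],
    [8, -2, -5, -108, 0.02],
    [8, -5, -15, -130, 0.04],
    [8, -10, -30, -145, 0.07],
    [8, -17, -52, -152, 0.11],
    [8, -27, -80, -154, 0.15],
    [8, -37, -110, -154, 0.19],
    [8, -47, -140, -154, 0.24],
    [8, -57, -170, -154, 0.29],
    [8, -67, -200, -154, 0.34],
    [8, -77, -230, -154, 0.39],
    [8, -87, -258, -154, 0.42],
    [8, -94, -280, -154, 0.44],
    [8, -99, -294, -154, 0.448],
    [8, -102, -301, -154, 0.448],
    [8, -102, -302, -154, 0.448],
    [8, -102, -302, -154, 0.448]
  ]
}}

```text
time: 26.63
tcp_pos: [0.4629, 0.2863, 0.1996]
eef_rot: [[0.927, -0.374, -0.003], [-0.374, -0.927, 0.003], [-0.004, -0.002, -1.0]]
contact_force: [0.3, -0.8, -1.8]
gripper_width: 0.175
```

Request:
{"fn": "arm_command", "kwargs": {
  "motion": [
    [8, 0, 0, 0, 0],
    [8, 0, 0, 0, 0],
    [8, 0, 0, 0, 0]
  ]
}}

```text
time: 26.88
tcp_pos: [0.4636, 0.2848, 0.1996]
eef_rot: [[0.926, -0.376, -0.003], [-0.376, -0.926, 0.003], [-0.003, -0.001, -1.0]]
contact_force: [-0.4, -0.3, -2.4]
gripper_width: 0.171
```

```bash
python3 - <<'E'
from h import *
s=get_state(); c=capture('wrist'); np.savez('w9.npz',R=s['eef_rot'],p=s['tcp_pos'],**c); save('w9',c['color'])
go(.463,.2875,.2,-22)
E
```

```text
t 26.93 tcp [0.4635 0.2851 0.1996] yaw -22.08 F [ 0.4  0.9 -2.2] w 0.178 -> tool shift [-1.3, -2.0, -0.3, np.float64(-0.001)] tilt [-0.0027  0.0029]
```

View pics/w9.png

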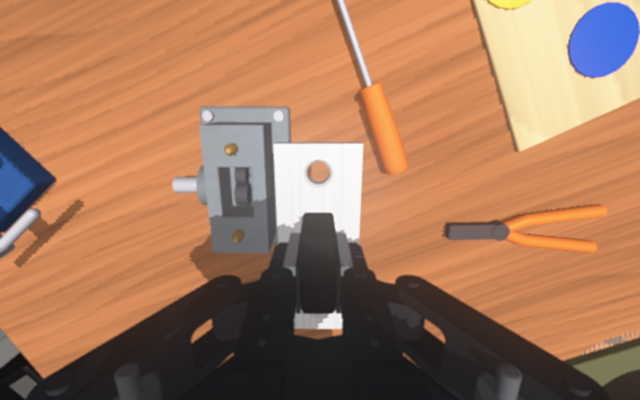

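Wrist view: pins at (231,149) and (237,236), one plate hole in the hand at (318,172). Computing both in the tool frame.

```bash
cat > m4.py <<'E'
from h import *
import sys
c=np.load(sys.argv[1]); s={'eef_rot':c['R'],'tcp_pos':c['p']}; C=cam(c,'wrist',s); P=cloud(c,C)
M=c['mount']; T=(C[0],C[1],M[:3,:3],M[:3,3])  # tool-frame camera
hsv=cv2.cvtColor(c['color'],cv2.COLOR_RGB2HSV)
R=c['R'];p=c['p']
# pins: brass, in depth above .058
m=((hsv[...,0]>8)&(hsv[...,0]<30)&(hsv[...,1]>90)&(P[...,2]>.056)&(P[...,2]<.09)&(np.hypot(P[...,0]-.489,P[...,1]-.3525)<.06)).astype(np.uint8)
k,l,st,ce=cv2.connectedComponentsWithStats(m); Q=[]
for i in range(1,k):
    if st[i,4]>=25:
        sel=l==i; zt=P[sel][:,2]
        tip=sel&(P[...,2]>.069); v,u=np.nonzero(tip)
        q1=onplane([ce[i]],.068,C)[0]; q2=onplane([[u.mean(),v.mean()]],.074,C)[0] if len(u) else q1*0
        print('pin',st[i],ce[i].round(1),'zmax',zt.max().round(4),'whole@.068',q1.round(4),'tip@.074',q2.round(4),tip.sum()); Q.append(q2 if len(u) else q1)
if len(Q)==2:
    Q.sort(key=lambda q:q[0]); d=Q[1]-Q[0]; mid=(Q[0]+Q[1])/2
    print('sep mm',np.linalg.norm(d[:2])*1e3,'mid',mid.round(4),'yaw',np.degrees(np.arctan2(d[1],d[0])).round(2),'mid in tool',((R.T@(mid-p))*1000).round(1))
# hole in hand: tool z=.038-.008 top .. .038 bottom  (plate top at tool z .030, underside .038)
roi=np.zeros(m.shape,np.uint8); roi[155:190,300:338]=1
h=((hsv[...,1]>70)&(roi>0)).astype(np.uint8)
k,l,st,ce=cv2.connectedComponentsWithStats(h); i=1+st[1:,4].argmax()
for z in(.030,.038): print('hole px',ce[i].round(1),st[i],'tool xy @z',z,(onplane([ce[i]],z,T)[0]*1000).round(1))
# plate front edge / sides (white)
w=((hsv[...,1]<40)&(hsv[...,2]>180)).astype(np.uint8); w[:138]=0; w[215:]=0; w[:,:268]=0; w[:,370:]=0
rows=range(150,200,5); 
for r in (150,160,190,200):
    u=np.nonzero(w[r])[0]; a=onplane([[u.min()-.5,r],[u.max()+.5,r]],.030,T)*1000; print('row',r,u.min(),u.max(),a[:,:2].round(1).tolist())
for col in (285,300,340,352):
    v=np.nonzero(w[:,col])[0]; print('col',col,v.min(),(onplane([[col,v.min()-.5]],.030,T)*1000)[0,:2].round(1))
E
python3 m4.py w9.npz
```

```text
pin [225 144  12  11 100] [230.5 148.8] zmax 0.0747 whole@.068 [0.5262 0.3382 0.068 ] tip@.074 [0.5264 0.3377 0.074 ] 62
pin [233 230  10  12  96] [237.4 235.6] zmax 0.0742 whole@.068 [0.4532 0.3682 0.068 ] tip@.074 [0.4539 0.3677 0.074 ] 48
sep mm 78.51416965564164 mid [0.4901 0.3527 0.074 ] yaw -22.48 mid in tool [ -0.6 -72.7 125.8]
hole px [318.1 171.3] [308 162  21  20 321] tool xy @z 0.03 [40.8  0.2 30. ]
hole px [318.1 171.3] [308 162  21  20 321] tool xy @z 0.038 [39.1  0.2 38. ]
row 150 273 362 [[51.5, -22.3], [51.5, 22.1]]
row 160 274 362 [[46.5, -22.0], [46.5, 22.3]]
row 190 275 360 [[31.0, -22.1], [31.0, 21.9]]
row 200 276 360 [[25.6, -21.9], [25.6, 22.2]]
col 285 138 [ 57.6 -15.9]
col 300 143 [55.2 -8.7]
col 340 143 [55.2 10.9]
col 352 143 [55.2 16.8]
```

Plate is centred in the hand to within about 0.3 mm. Gearbox pin midpoint is (0.490, 0.353) with yaw −22.3°, and separation is 78.5 mm against the true 80 mm. Moving above it.

```bash
python3 - <<'E'
from h import *
go(.4898,.353,.130,-22.3)
E
```

```text
t 26.93 tcp [0.4635 0.2851 0.1996] yaw -22.08 F [ 0.4  0.9 -2.2] w 0.178 -> tool shift [-0.9, -72.7, 69.8, np.float64(0.004)] tilt [-0.0027  0.0029]
```

Request:
{"fn": "arm_command", "kwargs": {
  "motion": [
    [8, 0, -8, 0, 0.004],
    [8, 0, -24, 0, 0.004],
    [8, -1, -42, 0, 0.004],
    [8, -1, -58, 0, 0.004],
    [8, -1, -69, 4, 0.004],
    [8, -1, -73, 14, 0.004],
    [8, -1, -73, 28, 0.004],
    [8, -1, -73, 42, 0.004],
    [8, -1, -73, 55, 0.004],
    [8, -1, -73, 65, 0.004],
    [8, -1, -73, 70, 0.004],
    [8, -1, -73, 70, 0.004],
    [8, -1, -73, 70, 0.004],
    [8, -1, -73, 70, 0.004]
  ]
}}

```text
time: 28.1
tcp_pos: [0.4903, 0.3535, 0.1304]
eef_rot: [[0.925, -0.38, -0.002], [-0.38, -0.925, 0.004], [-0.003, -0.003, -1.0]]
contact_force: [0.2, 0.5, -0.5]
gripper_width: 0.176
```

```bash
python3 - <<'E'
from h import *
s=get_state(); c=capture('wrist'); np.savez('w10.npz',R=s['eef_rot'],p=s['tcp_pos'],**c); 
a=cv2.resize(c['color'][60:260,180:460],None,fx=2.8,fy=2.8,interpolation=cv2.INTER_CUBIC); save('w10',a)
go(.4898,.353,.098,-22.3)
C=cam(c,'wrist',s); P=cloud(c,C)
a=np.radians(-22.3)
for k in(-1,1):
    print('expected pin tip px',proj([.4898+k*.04*np.cos(a),.353+k*.04*np.sin(a),.074],C))
E
```

```text
t 28.15 tcp [0.4904 0.3536 0.1305] yaw -22.33 F [-0.8  0.1 -1.1] w 0.173 -> tool shift [-0.2, 0.8, 32.5, np.float64(-0.0)] tilt [-0.0014  0.0038]
expected pin tip px [[318.9973158 282.0481202]]
expected pin tip px [[319.09552303 163.49482513]]
```

View pics/w10.png

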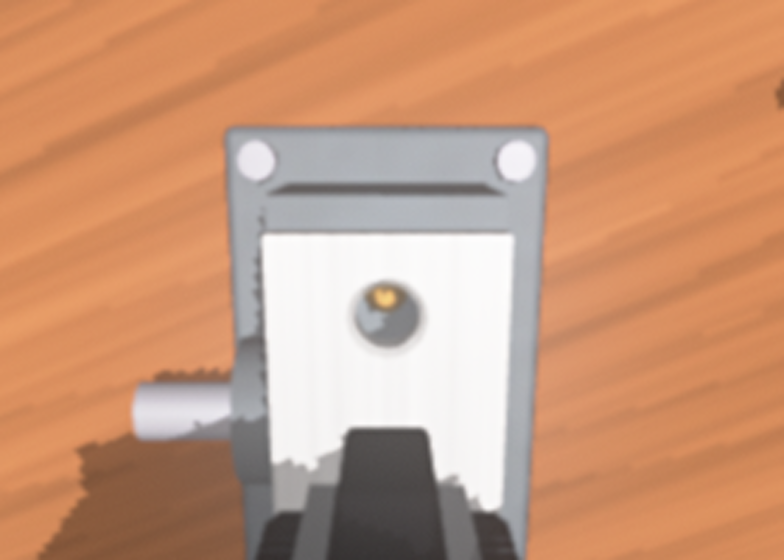

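```bash
python3 - <<'E'
from h import *
c=np.load('w10.npz'); M=c['mount']; C=cam(c,'wrist',{'eef_rot':c['R'],'tcp_pos':c['p']}); T=(C[0],C[1],M[:3,:3],M[:3,3])
hsv=cv2.cvtColor(c['color'],cv2.COLOR_RGB2HSV)
print(c['color'][160:186:2,306:332:2].sum(2)//3)
m=((hsv[...,0]>10)&(hsv[...,0]<30)&(hsv[...,1]>80)); 
sub=np.zeros_like(m); sub[155:190,300:338]=1; v,u=np.nonzero(m&sub); print('brass',len(u),u.mean(),v.mean(),u.min(),u.max(),v.min(),v.max())
g=c['color'].sum(2)/3; h=(g<215)&sub; v2,u2=np.nonzero(h); print('hole',len(u2),u2.mean(),v2.mean(),u2.min(),u2.max(),v2.min(),v2.max())
print('hole tool y', onplane([[ (u2.min()+u2.max())/2,(v2.min()+v2.max())/2]],.030,T)*1000)
print('pin tool y',onplane([[(u.min()+u.max())/2,v.mean()]],.0565,T)*1000, onplane([[u.mean(),v.max()]],.0565,T)*1000)
E
```

```text
[[249 250 247 238 223 194 195 205 223 235 248 251 250]
 [249 243 218 177 152 143 137 138 153 185 222 247 250]
 [241 218 171 136 161 165 170 146 114 130 180 222 247]
 [225 202 145 117 160 189 194 172 116 114 143 188 226]
 [216 191 165 117 132 174 180 145 113 123 129 154 203]
 [206 185 178 136 131 126 125 121 124 130 130 138 189]
 [197 179 183 176 180 165 142 129 131 132 130 133 188]
 [194 169 183 184 183 160 133 131 132 130 131 133 191]
 [212 159 180 184 179 156 132 131 131 131 129 145 204]
 [226 184 160 160 141 132 131 132 132 132 133 180 220]
 [234 223 173 142 135 134 134 135 134 136 175 219 229]
 [243 233 225 186 152 144 143 141 147 181 224 230 244]
 [247 243 234 229 222 208 198 203 212 224 233 245 248]]
brass 59 316.9491525423729 165.89830508474577 312 321 163 169
hole 505 318.17425742574255 172.01782178217823 306 331 160 184
hole tool y [[40.4311246   0.40618939 30.        ]]
pin tool y [[38.41172471 -0.71711791 56.5       ]] [[36.54679129 -0.45313471 56.5       ]]
```

The pin shows through the front hole at (317,166) against the hole centre (318,172), which matches the parallax; the lateral error is under 1 mm. Lowering slowly.

Request:
{"fn": "arm_command", "kwargs": {
  "motion": [
    [8, 0, 0, 4, 0],
    [8, 0, 0, 10, 0],
    [8, 0, 0, 16, 0],
    [8, 0, 0, 20, 0],
    [8, 0, 0, 22, 0],
    [8, 0, 0, 24, 0],
    [8, 0, 0, 26, 0],
    [8, 0, 0, 26, 0],
    [8, 0, 0, 26, 0]
  ]
}}

```text
time: 28.9
tcp_pos: [0.4903, 0.3537, 0.1045]
eef_rot: [[0.925, -0.38, -0.002], [-0.38, -0.925, 0.004], [-0.003, -0.003, -1.0]]
contact_force: [-0.2, 0.3, -1.5]
gripper_width: 0.176
```

```bash
python3 - <<'E'
from h import *
go(.4898,.353,.098,-22.3); print(get_state()['moment'])
s=get_state(); c=capture('wrist'); np.savez('w11.npz',R=s['eef_rot'],p=s['tcp_pos'],**c); 
a=cv2.resize(c['color'][60:260,180:460],None,fx=2.8,fy=2.8,interpolation=cv2.INTER_CUBIC); save('w11',a)
E
```

```text
t 28.9 tcp [0.4903 0.3537 0.1045] yaw -22.32 F [-0.2  0.3 -1.5] w 0.176 -> tool shift [-0.1, 0.8, 6.5, np.float64(-0.0)] tilt [-0.0015  0.0037]
[ 0.07323647  0.04802812 -0.02880512]
```

View pics/w11.png

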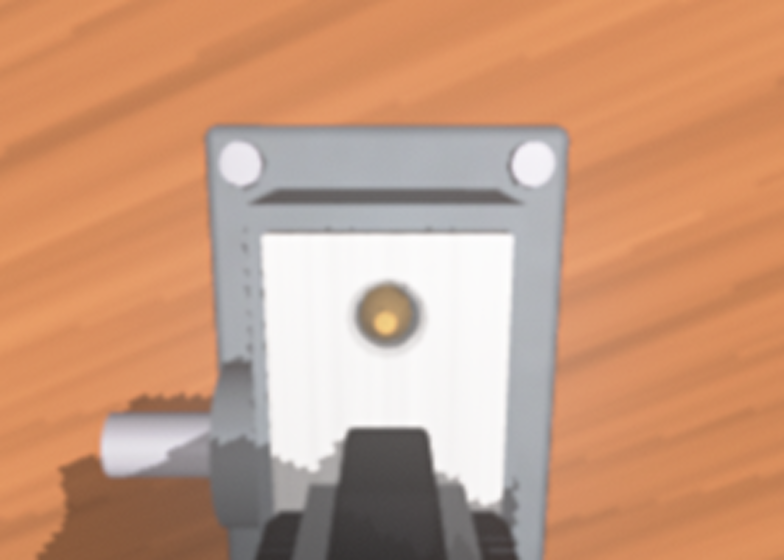

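The pin is centred in the hole with no contact force. Continuing down.

Request:
{"fn": "arm_command", "kwargs": {
  "motion": [
    [8, 0, 0, 1, 0],
    [8, 0, 0, 2, 0],
    [8, 0, 0, 3, 0],
    [8, 0, 0, 4, 0],
    [8, 0, 0, 5, 0],
    [8, 0, 0, 6, 0],
    [8, 0, 0, 6, 0]
  ]
}}

```text
time: 29.53
tcp_pos: [0.4903, 0.3537, 0.0984]
eef_rot: [[0.925, -0.38, -0.001], [-0.38, -0.925, 0.004], [-0.003, -0.003, -1.0]]
contact_force: [0.1, 1.1, -2.2]
gripper_width: 0.18
```

```bash
python3 - <<'E'
from h import *
go(.4898,.353,.098,-22.3); print(get_state()['moment'])
E
```

```text
t 29.53 tcp [0.4903 0.3537 0.0984] yaw -22.32 F [ 0.1  1.1 -2.2] w 0.18 -> tool shift [-0.2, 0.9, 0.4, np.float64(-0.0)] tilt [-0.0015  0.0037]
[ 0.10301546 -0.02110145  0.02541488]
```

Request:
{"fn": "arm_command", "kwargs": {
  "motion": [
    [8, 0, 0, 0.5, 0],
    [8, 0, 0, 1, 0],
    [8, 0, 0, 1, 0],
    [8, 0, 0, 1, 0]
  ]
}}

```text
time: 29.87
tcp_pos: [0.4903, 0.3538, 0.098]
eef_rot: [[0.925, -0.38, -0.001], [-0.38, -0.925, 0.004], [-0.003, -0.003, -1.0]]
contact_force: [-1.5, -0.6, 4.9]
gripper_width: 0.179
```

Request:
{"fn": "arm_command", "kwargs": {
  "motion": [
    [20, 0, 0, 0, 0],
    [26, 0, 0, 0, 0],
    [34, 0, 0, 0, 0],
    [42, 0, 0, 0, 0],
    [50, 0, 0, 0, 0],
    [50, 0, 0, 0, 0],
    [50, 0, 0, 0, 0],
    [50, 0, 0, -6, 0],
    [50, 0, 0, -22, 0],
    [50, 0, 0, -45, 0],
    [50, 0, 0, -70, 0],
    [50, 0, 0, -95, 0],
    [50, 0, 0, -110, 0],
    [50, 0, 0, -115, 0],
    [50, 0, 0, -115, 0],
    [50, 0, 0, -115, 0]
  ]
}}

```text
time: 31.2
tcp_pos: [0.49, 0.3532, 0.2125]
eef_rot: [[0.925, -0.38, -0.002], [-0.38, -0.925, 0.004], [-0.003, -0.003, -1.0]]
contact_force: [0.1, -0.2, -0.5]
gripper_width: 0.588
```

```bash
python3 - <<'E'
from h import *
s=get_state(); c=capture('wrist'); np.savez('w12.npz',R=s['eef_rot'],p=s['tcp_pos'],**c); save('w12',c['color'])
C=cam(c,'wrist',s); P=cloud(c,C); hsv=cv2.cvtColor(c['color'],cv2.COLOR_RGB2HSV)
m=(hsv[...,1]<40)&(hsv[...,2]>170)&(np.hypot(P[...,0]-.49,P[...,1]-.353)<.08)&(abs(P[...,2]-.068)<.012)
print('plate top z', np.median(P[m][:,2]), m.sum(), np.percentile(P[m][:,2],[5,95]))
v,u=np.nonzero(m); print(cv2.minAreaRect((onplane(np.c_[u,v],.068,C)[:,:2]*1000).astype(np.float32)))
go(.576,-.336,.245,4.4)
E
```

```text
plate top z 0.06658914319139264 4983 [0.0583832  0.06789132]
((491.52545166015625, 353.82269287109375), (52.11968994140625, 115.79802703857422), 67.58116149902344)
t 31.25 tcp [0.4897 0.3529 0.2119] yaw -22.32 F [-0.2 -0.3 -1. ] w 0.586 -> tool shift [341.4, 604.5, -35.3, np.float64(-0.466)] tilt [-0.0032  0.0028]
```

View pics/w12.png

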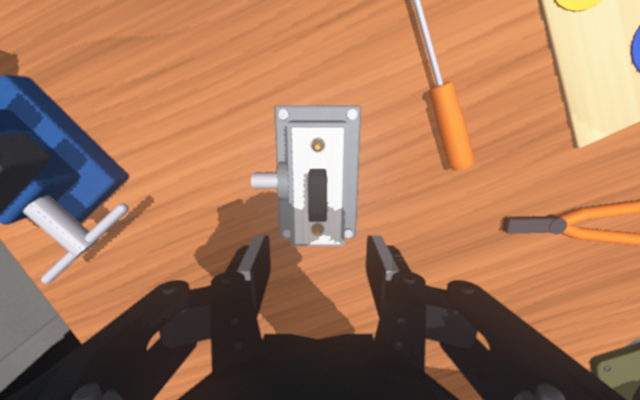

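The plate sits flush: its top is at 0.067–0.068 m against 0.068 expected, with pins through both holes at (318,146) and (317,229). Now I return the containers, red first.

Request:
{"fn": "arm_command", "kwargs": {
  "motion": [
    [55, 8, 14, -6, -0.02],
    [60, 24, 42, -14, -0.06],
    [70, 42, 75, -22, -0.1],
    [85, 61, 108, -30, -0.15],
    [85, 79, 141, -35, -0.2],
    [85, 98, 174, -35, -0.25],
    [85, 116, 206, -35, -0.3],
    [85, 134, 238, -35, -0.35],
    [85, 152, 270, -35, -0.4],
    [85, 170, 302, -35, -0.44],
    [85, 188, 333, -35, -0.466],
    [85, 206, 365, -35, -0.466],
    [85, 224, 397, -35, -0.466],
    [85, 242, 429, -35, -0.466],
    [85, 260, 461, -35, -0.466],
    [85, 278, 493, -35, -0.466],
    [85, 295, 523, -35, -0.466],
    [85, 309, 548, -35, -0.466],
    [85, 319, 565, -35, -0.466],
    [85, 324, 574, -35, -0.466]
  ]
}}

```text
time: 32.92
tcp_pos: [0.5702, -0.305, 0.2429]
eef_rot: [[0.997, 0.072, -0.006], [0.072, -0.997, 0.002], [-0.006, -0.002, -1.0]]
contact_force: [0.1, -1.0, 0.1]
gripper_width: 0.993
```

Request:
{"fn": "arm_command", "kwargs": {
  "motion": [
    [85, 0, 0, 0, 0],
    [85, 0, 0, 0, 0],
    [85, 0, 0, 0, 0]
  ]
}}

```text
time: 33.17
tcp_pos: [0.57, -0.3027, 0.2421]
eef_rot: [[0.997, 0.074, -0.007], [0.074, -0.997, 0.004], [-0.007, -0.005, -1.0]]
contact_force: [-0.5, 0.6, -0.2]
gripper_width: 0.993
```

```bash
cat > m5.py <<'E'
from h import *
import sys
def look(tag,items,show=False):
    s=get_state(); c=capture('wrist'); C=cam(c,'wrist',s);P=cloud(c,C);save('w'+tag,c['color'])
    for nm,xy,zt in items:
        m=(abs(P[...,2]-zt)<.006)&(np.hypot(P[...,0]-xy[0],P[...,1]-xy[1])<.04)
        if m.sum()>10:
            cc,r=cv2.minEnclosingCircle(P[m][:,:2].astype(np.float32)); v,u=np.nonzero(m); print(nm,np.round(cc,4),'r',round(r,4),'px',u.mean().round(),v.mean().round())
MAT=[('red',(.577,-.335),.132),('yellow',(.501,-.342),.129),('blue',(.426,-.347),.117)]
E
python3 - <<'E'
from m5 import *
look('13',MAT); go(.577,-.335,.245,4.4)
E
```

```text
red [ 0.5791 -0.3337] r 0.0169 px 358.0 190.0
yellow [ 0.502  -0.3428] r 0.0072 px 358.0 273.0
blue [ 0.4283 -0.3462] r 0.0249 px 351.0 324.0
t 33.22 tcp [ 0.5704 -0.3024  0.2425] yaw 4.29 F [ 0.2 -0.3  0.1] w 0.999 -> tool shift [4.1, 32.9, -2.7, np.float64(-0.002)] tilt [-0.0067  0.0041]
```

View pics/w13.png

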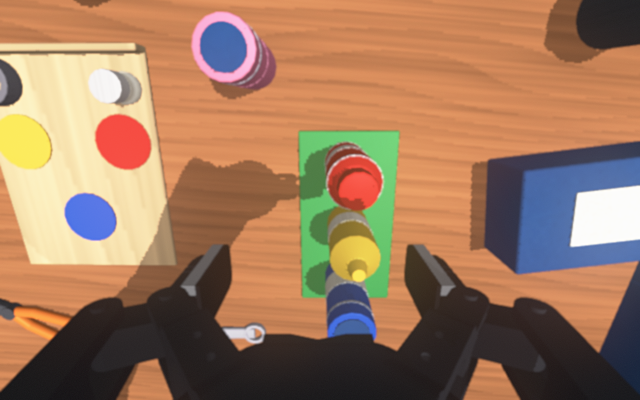

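```bash
python3 -c "
from h import *
go(.578,-.3343,.091,4.4)"
```

```text
t 33.22 tcp [ 0.5704 -0.3024  0.2425] yaw 4.29 F [ 0.2 -0.3  0.1] w 0.999 -> tool shift [6.2, 33.0, 151.3, np.float64(-0.002)] tilt [-0.0067  0.0041]
```

Request:
{"fn": "arm_command", "kwargs": {
  "motion": [
    [85, 2, 10, 0, 0],
    [85, 5, 25, 0, 0],
    [85, 6, 32, 2, 0],
    [85, 6, 33, 10, 0],
    [85, 6, 33, 30, 0],
    [85, 6, 33, 56, 0],
    [85, 6, 33, 82, 0],
    [85, 6, 33, 106, 0],
    [85, 6, 33, 127, 0],
    [85, 6, 33, 141, 0],
    [85, 6, 33, 149, 0],
    [85, 6, 33, 151, 0],
    [85, 6, 33, 151, 0],
    [40, 6, 33, 151, 0],
    [40, 6, 33, 151, 0],
    [40, 6, 33, 151, 0],
    [40, 6, 33, 151, 0],
    [40, 6, 33, 151, 0],
    [40, 6, 33, 151, 0],
    [40, 6, 33, 151, 0]
  ],
  "grip_force": 40
}}

```text
time: 34.88
tcp_pos: [0.5786, -0.3346, 0.0927]
eef_rot: [[0.997, 0.075, -0.005], [0.075, -0.997, 0.003], [-0.004, -0.003, -1.0]]
contact_force: [-1.4, 0.3, 6.4]
gripper_width: 0.573
```

```bash
python3 -c "
from h import *
go(.5848,-.068,.245,4.4)"
```

```text
t 34.88 tcp [ 0.5786 -0.3346  0.0927] yaw 4.28 F [-1.4  0.3  6.4] w 0.573 -> tool shift [25.4, -266.0, -151.5, np.float64(-0.002)] tilt [-0.0047  0.0031]
```

Request:
{"fn": "arm_command", "kwargs": {
  "motion": [
    [40, 0, 0, -8, 0],
    [40, 0, 0, -27, 0],
    [40, 0, 0, -52, 0],
    [40, 0, -1, -79, 0],
    [40, 0, -4, -105, 0],
    [40, 1, -12, -127, 0],
    [40, 2, -25, -142, 0],
    [40, 4, -44, -150, 0],
    [40, 6, -68, -152, 0],
    [40, 9, -95, -152, 0],
    [40, 12, -122, -152, 0],
    [40, 14, -149, -152, 0],
    [40, 17, -176, -152, 0],
    [40, 19, -202, -152, 0],
    [40, 22, -226, -152, 0],
    [40, 23, -245, -152, 0],
    [40, 24, -258, -152, 0],
    [40, 25, -265, -152, 0],
    [40, 25, -266, -152, 0],
    [40, 25, -266, -152, 0]
  ]
}}

```text
time: 36.55
tcp_pos: [0.5843, -0.0689, 0.2455]
eef_rot: [[0.997, 0.074, -0.005], [0.074, -0.997, 0.002], [-0.005, -0.002, -1.0]]
contact_force: [0.2, -0.3, -1.8]
gripper_width: 0.569
```

Request:
{"fn": "arm_command", "kwargs": {
  "motion": [
    [40, 0, 0, 0, 0],
    [40, 0, 0, 0, 0]
  ]
}}

```text
time: 36.72
tcp_pos: [0.5842, -0.0711, 0.2456]
eef_rot: [[0.997, 0.071, -0.005], [0.071, -0.997, 0.001], [-0.005, -0.001, -1.0]]
contact_force: [-0.7, -0.5, -2.0]
gripper_width: 0.573
```

```bash
python3 -c "
from h import *
go(.5848,-.068,.0977,4.4)
s=get_state();c=capture('scene');save('scene14',c['color'])
"
```

```text
t 36.72 tcp [ 0.5842 -0.0711  0.2456] yaw 4.09 F [-0.7 -0.5 -2. ] w 0.573 -> tool shift [1.5, -2.9, 147.9, np.float64(-0.005)] tilt [-0.0048  0.0007]
```

View pics/scene14.png

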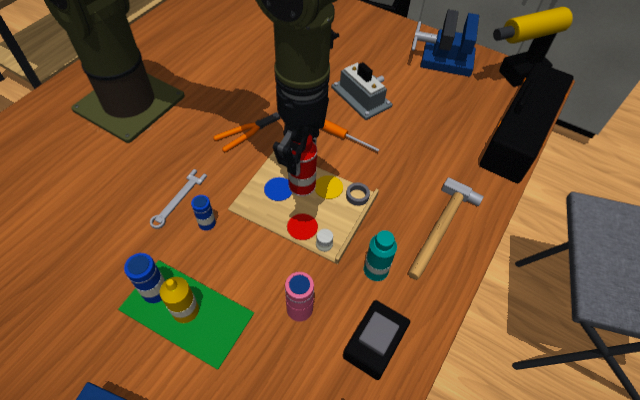

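The red can hangs upright over its pad, the plate is still on the gearbox at (365,82), and the other two containers stand. Lowering.

Request:
{"fn": "arm_command", "kwargs": {
  "motion": [
    [40, 1, -2, 15, 0],
    [40, 1, -3, 40, 0],
    [40, 1, -3, 66, 0],
    [40, 1, -3, 92, 0],
    [40, 1, -3, 114, 0],
    [40, 1, -3, 130, 0],
    [40, 1, -3, 140, 0],
    [40, 1, -3, 145, 0],
    [40, 1, -3, 148, 0],
    [40, 1, -3, 148, 0],
    [40, 1, -3, 148, 0],
    [52, 1, -3, 148, 0],
    [58, 1, -3, 148, 0],
    [70, 1, -3, 148, 0],
    [85, 1, -3, 148, 0],
    [85, 1, -3, 148, 0],
    [85, 1, -3, 144, 0],
    [85, 1, -3, 125, 0],
    [85, 1, -3, 90, 0],
    [85, 1, -3, 55, 0]
  ]
}}

```text
time: 38.43
tcp_pos: [0.5837, -0.0675, 0.1909]
eef_rot: [[0.997, 0.072, -0.008], [0.072, -0.997, 0.001], [-0.008, -0.002, -1.0]]
contact_force: [0.8, -1.1, -0.9]
gripper_width: 1.001
```

Request:
{"fn": "arm_command", "kwargs": {
  "motion": [
    [85, 0, 0, -25, 0],
    [85, 0, 0, -50, 0],
    [85, 0, 0, -50, 0],
    [85, 0, 0, -50, 0]
  ]
}}

```text
time: 38.77
tcp_pos: [0.5849, -0.0677, 0.2426]
eef_rot: [[0.997, 0.072, -0.004], [0.072, -0.997, 0.001], [-0.004, -0.001, -1.0]]
contact_force: [0.2, 0.8, -0.1]
gripper_width: 0.997
```

```bash
python3 - <<'E'
from m5 import *
look('15',[('red',(.585,-.067),.137)]); go(.502,-.3428,.245,4.4)
E
```

```text
red [ 0.5859 -0.067 ] r 0.0169 px 318.0 199.0
t 38.82 tcp [ 0.5839 -0.0676  0.2411] yaw 4.11 F [ 1.   0.3 -1.4] w 0.992 -> tool shift [-101.4, 268.6, -3.6, np.float64(-0.005)] tilt [-0.0076  0.0012]
```

View pics/w15.png

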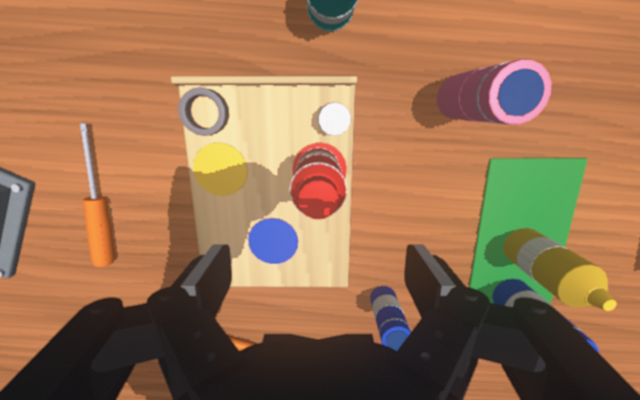

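Red stands centred on its pad, about 1.5 mm off. Next is the yellow bottle.

Request:
{"fn": "arm_command", "kwargs": {
  "motion": [
    [85, -4, 12, -2, 0],
    [85, -13, 36, -4, 0],
    [85, -25, 66, -4, 0],
    [85, -37, 98, -4, 0],
    [85, -49, 131, -4, 0],
    [85, -61, 163, -4, 0],
    [85, -73, 195, -4, 0],
    [85, -85, 225, -4, 0],
    [85, -94, 249, -4, 0],
    [85, -99, 263, -4, 0],
    [85, -101, 268, -4, 0],
    [85, -101, 269, -4, 0],
    [85, -101, 269, -4, 0],
    [85, -101, 269, -4, 0]
  ]
}}

```text
time: 39.98
tcp_pos: [0.5036, -0.3407, 0.2451]
eef_rot: [[0.997, 0.075, -0.007], [0.075, -0.997, 0.003], [-0.007, -0.004, -1.0]]
contact_force: [-0.5, 0.1, 0.4]
gripper_width: 0.996
```

```bash
python3 - <<'E'
from m5 import *
look('16',MAT[1:]); go(.5015,-.3425,.091,4.4)
c=np.load('w8.npz')
E
```

```text
yellow [ 0.5016 -0.3434] r 0.0074 px 321.0 198.0
blue [ 0.4275 -0.347 ] r 0.0255 px 318.0 269.0
t 40.03 tcp [ 0.5036 -0.3407  0.2453] yaw 4.32 F [0.6 0.1 1.1] w 0.994 -> tool shift [-1.2, 2.1, 154.3, np.float64(-0.001)] tilt [-0.0072  0.0028]
```

Request:
{"fn": "arm_command", "kwargs": {
  "motion": [
    [85, -1, 2, 14, 0],
    [85, -1, 2.5, 40, 0],
    [85, -1, 2.5, 66, 0],
    [85, -1, 2.5, 92, 0],
    [85, -1, 2.5, 115, 0],
    [85, -1, 2.5, 134, 0],
    [85, -1, 2.5, 146, 0],
    [85, -1, 2.5, 152, 0],
    [85, -1, 2.5, 154, 0],
    [85, -1, 2.5, 154, 0],
    [85, -1, 2.5, 154, 0],
    [40, -1, 2.5, 154, 0],
    [40, -1, 2.5, 154, 0],
    [40, -1, 2.5, 154, 0],
    [40, -1, 2.5, 154, 0],
    [40, -1, 2.5, 154, 0],
    [40, -1, 2.5, 154, 0],
    [40, -1, 2.5, 154, 0],
    [40, -1, 2.5, 154, 0]
  ]
}}

```text
time: 41.62
tcp_pos: [0.5021, -0.3433, 0.0921]
eef_rot: [[0.997, 0.075, -0.006], [0.075, -0.997, 0.002], [-0.006, -0.002, -1.0]]
contact_force: [-0.1, -0.8, 5.9]
gripper_width: 0.569
```

```bash
python3 -c "
from h import *
go(.5735,.053,.245,4.4)"
```

```text
t 41.62 tcp [ 0.5021 -0.3433  0.0921] yaw 4.3 F [-0.1 -0.8  5.9] w 0.569 -> tool shift [100.0, -390.2, -152.5, np.float64(-0.002)] tilt [-0.0061  0.002 ]
```

Request:
{"fn": "arm_command", "kwargs": {
  "motion": [
    [40, 0, 0, -8, 0],
    [40, 0, 0, -27, 0],
    [40, 0, 0, -53, 0],
    [40, 0, -1, -82, 0],
    [40, 1, -4, -110, 0],
    [40, 3, -13, -134, 0],
    [40, 7, -28, -150, 0],
    [40, 13, -50, -157, 0],
    [40, 20, -79, -158, 0],
    [40, 28, -110, -158, 0],
    [40, 36, -142, -158, 0],
    [40, 45, -174, -158, 0],
    [40, 53, -206, -158, 0],
    [40, 61, -238, -158, 0],
    [40, 69, -270, -158, 0],
    [40, 77, -302, -158, 0],
    [40, 86, -334, -158, 0],
    [40, 93, -361, -158, 0],
    [40, 98, -380, -158, 0],
    [40, 100, -388, -158, 0]
  ]
}}

```text
time: 43.28
tcp_pos: [0.5734, 0.0557, 0.2504]
eef_rot: [[0.997, 0.081, -0.007], [0.081, -0.997, 0.005], [-0.006, -0.005, -1.0]]
contact_force: [0.1, 0.7, -2.2]
gripper_width: 0.568
```

Request:
{"fn": "arm_command", "kwargs": {
  "motion": [
    [40, 0, 0, 0, 0],
    [40, 0, 0, 0, 0],
    [40, 0, 0, 0, 0]
  ]
}}

```text
time: 43.53
tcp_pos: [0.573, 0.0535, 0.2503]
eef_rot: [[0.997, 0.079, -0.007], [0.079, -0.997, 0.003], [-0.007, -0.004, -1.0]]
contact_force: [-0.1, -0.5, -2.8]
gripper_width: 0.569
```

```bash
python3 - <<'E'
from h import *
go(.5735,.053,.0971,4.4)
s=get_state();c=capture('wrist');C=cam(c,'wrist',s);P=cloud(c,C);save('w17',c['color'])
hsv=cv2.cvtColor(c['color'],cv2.COLOR_RGB2HSV)
m=((hsv[...,1]>95)&(hsv[...,0]>23)&(hsv[...,0]<36)&(P[...,2]<.02)&(P[...,2]>0)).astype(np.uint8)
v,u=np.nonzero(m); q=onplane(np.c_[u,v],.009,C); q=q[np.hypot(q[:,0]-.5735,q[:,1]-.053)<.05]; print(len(q),q.min(0),q.max(0))
E
```

```text
t 43.53 tcp [0.573  0.0535 0.2503] yaw 4.5 F [-0.1 -0.5 -2.8] w 0.569 -> tool shift [1.6, 1.1, 153.2, np.float64(0.002)] tilt [-0.0074  0.0032]
1659 [0.55442536 0.01841518 0.009     ] [0.60805151 0.0819617  0.009     ]
```

View pics/w17.png

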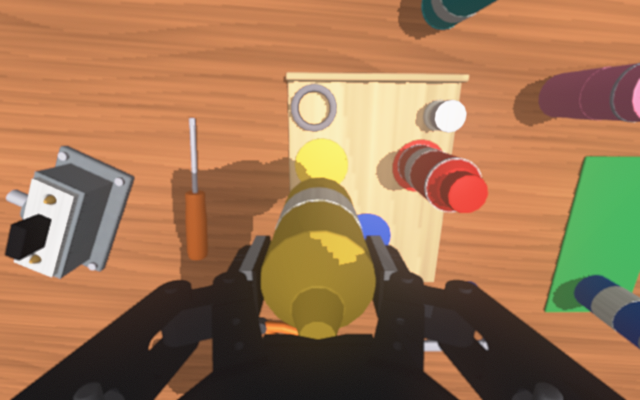

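The bottle is upright over its pad. The pad's extents give a centre near (0.5745, 0.0515). Lowering there.

Request:
{"fn": "arm_command", "kwargs": {
  "motion": [
    [40, 1, 1, 15, 0],
    [40, 2, 2, 40, 0],
    [40, 2, 2, 67, 0],
    [40, 2, 2, 94, 0],
    [40, 2, 2, 117, 0],
    [40, 2, 2, 134, 0],
    [40, 2, 2, 145, 0],
    [40, 2, 2, 150, 0],
    [40, 2, 2, 153, 0],
    [40, 2, 2, 153, 0],
    [40, 2, 2, 153, 0],
    [52, 2, 2, 153, 0],
    [58, 2, 2, 153, 0],
    [70, 2, 2, 153, 0],
    [85, 2, 2, 153, 0],
    [85, 2, 2, 153, 0],
    [85, 2, 2, 149, 0],
    [85, 2, 2, 130, 0],
    [85, 2, 2, 95, 0],
    [85, 2, 2, 60, 0]
  ]
}}

```text
time: 45.25
tcp_pos: [0.5738, 0.0514, 0.1907]
eef_rot: [[0.997, 0.078, -0.01], [0.078, -0.997, 0.003], [-0.01, -0.003, -1.0]]
contact_force: [1.0, -0.7, -0.3]
gripper_width: 0.992
```

Request:
{"fn": "arm_command", "kwargs": {
  "motion": [
    [85, 0, 0, -25, 0],
    [85, 0, 0, -55, 0],
    [85, 0, 0, -55, 0],
    [85, 0, 0, -55, 0]
  ]
}}

```text
time: 45.58
tcp_pos: [0.5754, 0.0513, 0.2477]
eef_rot: [[0.997, 0.078, -0.006], [0.078, -0.997, 0.003], [-0.006, -0.004, -1.0]]
contact_force: [-0.3, 0.8, 0.0]
gripper_width: 0.996
```

```bash
python3 - <<'E'
from m5 import *
look('18',[('yellow',(.574,.052),.134),('red',(.585,-.067),.137)]); go(.427,-.347,.25,4.4)
E
```

```text
yellow [0.5748 0.0518] r 0.0071 px 318.0 197.0
red [ 0.5861 -0.067 ] r 0.0171 px 465.0 196.0
t 45.63 tcp [0.5743 0.0513 0.2462] yaw 4.47 F [-1.  -0.3 -1.1] w 0.994 -> tool shift [-177.9, 385.6, -3.6, np.float64(0.001)] tilt [-0.0094  0.0029]
```

View pics/w18.png

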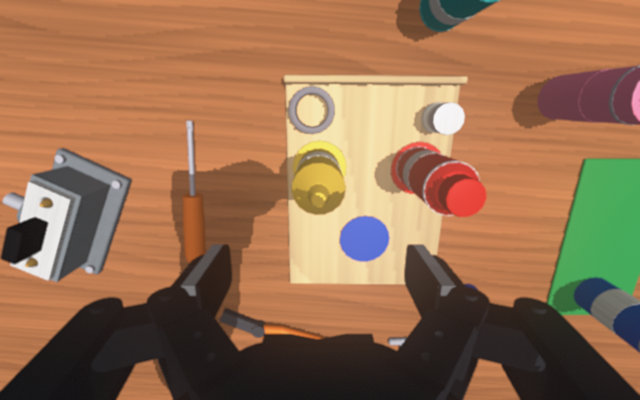

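Yellow is placed at (0.575, 0.052). Blue tin next.

Request:
{"fn": "arm_command", "kwargs": {
  "motion": [
    [85, -6, 14, -2, 0],
    [85, -19, 42, -4, 0],
    [85, -35, 76, -4, 0],
    [85, -51, 111, -4, 0],
    [85, -67, 146, -4, 0],
    [85, -83, 181, -4, 0],
    [85, -99, 216, -4, 0],
    [85, -115, 251, -4, 0],
    [85, -131, 286, -4, 0],
    [85, -147, 319, -4, 0],
    [85, -161, 350, -4, 0],
    [85, -171, 371, -4, 0],
    [85, -176, 382, -4, 0],
    [85, -178, 386, -4, 0],
    [85, -178, 386, -4, 0],
    [85, -178, 386, -4, 0],
    [85, -178, 386, -4, 0]
  ]
}}

```text
time: 47.05
tcp_pos: [0.428, -0.3452, 0.2502]
eef_rot: [[0.997, 0.081, -0.009], [0.081, -0.997, 0.005], [-0.009, -0.005, -1.0]]
contact_force: [-0.2, -0.6, -0.7]
gripper_width: 0.993
```

```bash
python3 - <<'E'
from m5 import *
look('19',MAT[2:]); go(.4265,-.347,.091,4.4)
E
```

```text
blue [ 0.4268 -0.3464] r 0.0252 px 320.0 190.0
t 47.1 tcp [ 0.428  -0.3454  0.2503] yaw 4.67 F [-0.5 -0.5 -0.2] w 0.995 -> tool shift [-0.2, 2.3, 159.3, np.float64(0.005)] tilt [-0.0092  0.0041]
```

Request:
{"fn": "arm_command", "kwargs": {
  "motion": [
    [85, 0, 2, 14, 0],
    [85, 0, 2, 40, 0],
    [85, 0, 2, 67, 0],
    [85, 0, 2, 94, 0],
    [85, 0, 2, 119, 0],
    [85, 0, 2, 138, 0],
    [85, 0, 2, 151, 0],
    [85, 0, 2, 157, 0],
    [85, 0, 2, 159, 0],
    [85, 0, 2, 159, 0],
    [85, 0, 2, 159, 0],
    [40, 0, 2, 159, 0],
    [40, 0, 2, 159, 0],
    [40, 0, 2, 159, 0],
    [40, 0, 2, 159, 0],
    [40, 0, 2, 159, 0],
    [40, 0, 2, 159, 0],
    [40, 0, 2, 159, 0],
    [40, 0, 2, 159, 0]
  ]
}}

```text
time: 48.68
tcp_pos: [0.427, -0.347, 0.0921]
eef_rot: [[0.997, 0.081, -0.008], [0.081, -0.997, 0.003], [-0.008, -0.004, -1.0]]
contact_force: [-0.9, 1.0, 5.7]
gripper_width: 0.577
```

```bash
python3 -c "
from h import *
go(.4855,-.0155,.25,4.4)"
```

```text
t 48.68 tcp [ 0.427  -0.347   0.0921] yaw 4.66 F [-0.9  1.   5.7] w 0.577 -> tool shift [84.0, -326.3, -157.3, np.float64(0.005)] tilt [-0.0082  0.0033]
```

Request:
{"fn": "arm_command", "kwargs": {
  "motion": [
    [40, 0, 0, -8, 0],
    [40, 0, 0, -27, 0],
    [40, 0, 0, -53, 0],
    [40, 0, -1, -82, 0],
    [40, 1, -4, -110, 0],
    [40, 3, -12, -134, 0],
    [40, 7, -26, -150, 0],
    [40, 12, -46, -156, 0],
    [40, 19, -73, -157, 0],
    [40, 27, -103, -157, 0],
    [40, 35, -134, -157, 0],
    [40, 43, -165, -157, 0],
    [40, 51, -196, -157, 0],
    [40, 58, -227, -157, 0],
    [40, 66, -257, -157, 0],
    [40, 73, -284, -157, 0],
    [40, 79, -305, -157, 0],
    [40, 82, -319, -157, 0],
    [40, 84, -325, -157, 0.005],
    [40, 84, -326, -157, 0.005]
  ]
}}

```text
time: 50.35
tcp_pos: [0.4856, -0.0144, 0.2499]
eef_rot: [[0.997, 0.079, -0.008], [0.079, -0.997, 0.004], [-0.008, -0.005, -1.0]]
contact_force: [-0.5, -0.2, -2.3]
gripper_width: 0.578
```

Request:
{"fn": "arm_command", "kwargs": {
  "motion": [
    [40, 0, 0, 0, 0],
    [40, 0, 0, 0, 0],
    [40, 0, 0, 0, 0]
  ]
}}

```text
time: 50.6
tcp_pos: [0.4853, -0.0158, 0.2499]
eef_rot: [[0.997, 0.076, -0.009], [0.076, -0.997, 0.003], [-0.008, -0.004, -1.0]]
contact_force: [0.0, 1.1, -2.7]
gripper_width: 0.576
```

```bash
python3 - <<'E'
from h import *
go(.4855,-.0155,.0971,4.4)
s=get_state();c=capture('wrist');save('w20',c['color'])
E
```

```text
t 50.6 tcp [ 0.4853 -0.0158  0.2499] yaw 4.38 F [ 0.   1.1 -2.7] w 0.576 -> tool shift [1.5, 0.3, 152.8, np.float64(-0.0)] tilt [-0.0085  0.0032]
```

View pics/w20.png

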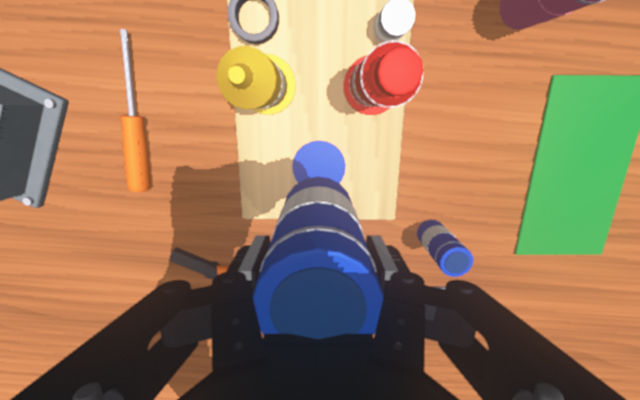

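The tin is upright, in line with its pad at (319,165). Lowering.

Request:
{"fn": "arm_command", "kwargs": {
  "motion": [
    [40, 1, 0, 15, 0],
    [40, 1, 0, 40, 0],
    [40, 1, 0, 67, 0],
    [40, 1, 0, 94, 0],
    [40, 1, 0, 117, 0],
    [40, 1, 0, 134, 0],
    [40, 1, 0, 145, 0],
    [40, 1, 0, 150, 0],
    [40, 1, 0, 153, 0],
    [40, 1, 0, 153, 0],
    [40, 1, 0, 153, 0],
    [52, 1, 0, 153, 0],
    [58, 1, 0, 153, 0],
    [70, 1, 0, 153, 0],
    [85, 1, 0, 153, 0],
    [85, 1, 0, 153, 0],
    [85, 1, 0, 149, 0],
    [85, 1, 0, 130, 0],
    [85, 1, 0, 95, 0],
    [85, 1, 0, 60, 0]
  ]
}}

```text
time: 52.32
tcp_pos: [0.4848, -0.0155, 0.1905]
eef_rot: [[0.997, 0.077, -0.012], [0.077, -0.997, 0.003], [-0.011, -0.004, -1.0]]
contact_force: [1.4, 0.8, 0.6]
gripper_width: 0.996
```

Request:
{"fn": "arm_command", "kwargs": {
  "motion": [
    [85, 0, 0, -25, 0],
    [85, 0, 0, -55, 0],
    [85, 0, 20, -60, 0],
    [85, 0, 50, -60, 0],
    [85, 0, 85, -60, 0],
    [85, 0, 120, -60, 0],
    [85, 0, 150, -60, 0],
    [85, 0, 175, -60, 0],
    [85, 0, 190, -60, 0],
    [85, 0, 200, -60, 0],
    [85, 0, 200, -60, 0],
    [85, 0, 200, -60, 0],
    [85, 0, 200, -60, 0]
  ]
}}

```text
time: 53.4
tcp_pos: [0.5009, -0.2132, 0.2497]
eef_rot: [[0.997, 0.079, -0.012], [0.079, -0.997, 0.005], [-0.011, -0.005, -1.0]]
contact_force: [1.0, -0.2, 1.0]
gripper_width: 0.995
```

```bash
python3 - <<'E'
from m5 import *
look('21',[('yellow',(.574,.052),.134),('red',(.585,-.067),.137),('blue',(.485,-.016),.122)]); go(.4,-.2,.3)
for n in('scene','top'):
    c=capture(n); C=cam(c,n); P=cloud(c,C); save(n+'21',c['color'])
    for nm,xy,zt in [('yellow',(.574,.052),.134),('red',(.585,-.067),.137),('blue',(.485,-.016),.122)]:
        m=(abs(P[...,2]-zt)<.006)&(np.hypot(P[...,0]-xy[0],P[...,1]-xy[1])<.04)
        if m.sum(): print(n,nm,np.round(cv2.minEnclosingCircle(P[m][:,:2].astype(np.float32))[0],4),'z',np.median(P[m][:,2]).round(4))
    hsv=cv2.cvtColor(c['color'],cv2.COLOR_RGB2HSV)
    m=(hsv[...,1]<40)&(hsv[...,2]>150)&(np.hypot(P[...,0]-.49,P[...,1]-.353)<.065)&(abs(P[...,2]-.068)<.007)
    v,u=np.nonzero(m); print(n,'plate',len(u),np.median(P[m][:,2]),cv2.minAreaRect((onplane(np.c_[u,v],.068,C)[:,:2]*1000).astype(np.float32)))
E
```

```text
red [ 0.5855 -0.0681] r 0.0172 px 130.0 71.0
blue [ 0.4858 -0.0159] r 0.0254 px 93.0 190.0
t 53.45 tcp [ 0.5009 -0.2131  0.2497] yaw 4.55 F [-0.4  0.7  0.2] w 0.994 -> tool shift [-100.2, -21.3, -49.1] tilt [-0.0118  0.0044]
scene yellow [0.5746 0.0516] z 0.1334
scene red [ 0.5845 -0.0668] z 0.137
scene blue [ 0.485  -0.0143] z 0.1217
scene plate 301 0.06884792163282527 ((489.349609375, 355.9013671875), (44.626686096191406, 107.95133209228516), 67.6346206665039)
top yellow [0.5719 0.0523] z 0.1319
top red [ 0.5835 -0.0665] z 0.1357
top blue [ 0.4834 -0.0144] z 0.1204
top plate 776 0.06714619422765739 ((487.17608642578125, 352.3928527832031), (49.99814224243164, 112.41539001464844), 66.92471313476562)
```

View pics/scene21.png

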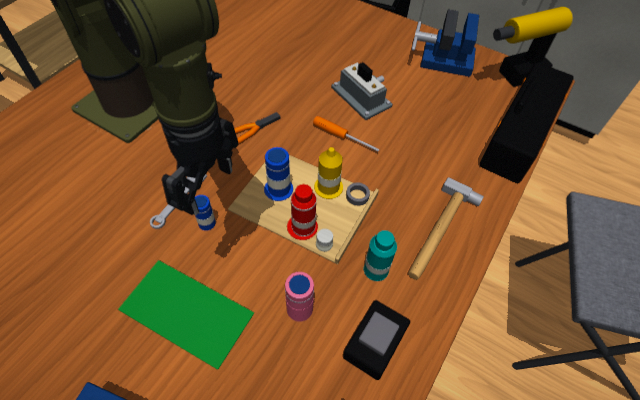

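View pics/top21.png

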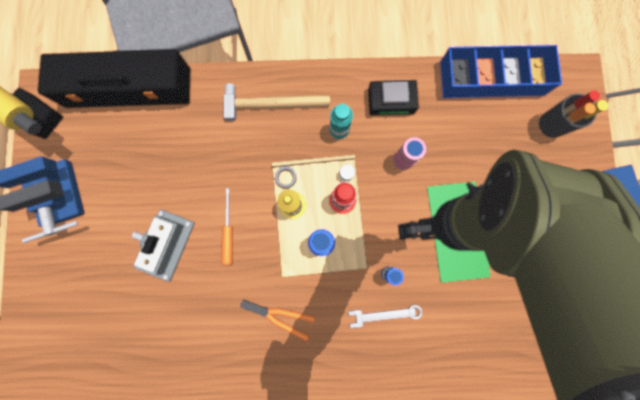

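All three containers stand upright on their own pads (scene: blue (277,175), yellow (330,175), red (303,212)). The plate is flush on the gearbox at (364,82) and the gripper is clear, so I hand in.

```bash
python3 -c "
from h import *
print(finish_job())"
```

```text
the job is handed in; nothing more can be done
None
```

I set the red can, blue tin and yellow bottle aside on the green mat and lowered the cover plate over both dowel pins. I then put each container back on its own pad and handed in at about 53.5 s of the 144 s allowed; no verdict was reported.

**Last checks:**
- **Plate:** its top measured 0.067–0.069 m (0.068 m is flush). Both pins showed through the holes, and the gripper had let go. The scene and top cameras put the plate's centre up to about 3.5 mm apart. The estimate I trust most is the gripper's position at release, within about 1 mm of the measured pin midpoint.
- **Containers:** all three stood upright and released, within about 2–3 mm of their pad centres (the limit is 12 mm). The arm was clear of everything.

**What went wrong and was fixed:** the first grasp of the blue tin was 9 mm off centre, because the arm was still moving when I started that step. The tin leaned slightly, so I reopened, measured again and gripped it properly. The tool also tilted by up to about 0.012 rad over the run, with no visible effect on the placings.

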